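# Put the loose fittings back in their stock trays

## Task

The fittings off a stripped instrument lie loose on the violin maker's bench. Put each one into the stock tray that already holds its own kind: set it down without dropping it, flat on the free part of the tray's floor beside its fellows (not on top of them) and lying the same way along as they do, either end first. The two pegs differ in size, so mind which tray is which, and leave the bottle and the mallet where they are.

Things in the scene. Friction and masses are not known exactly. Their poses are not given: they have to be found in the camera images.
- tailpiece: Violin tailpiece, black ebony, lying flat, 112 mm long: a tapering tongue, 41 mm wide at one end (thin silver bar, four string holes), 32 mm across the middle, 20 mm at the other (8 mm wire loop beyond); sides upright for 6.5 mm, top arched, 11 mm high. 35 g. Origin: underside, mid-length, a good place to grip across. Own x along it to the wide end, own y across, own z up.
- cello_peg: Cello peg, black ebony, the larger loose peg, lying flat, 121 mm long: round shaft 14 mm thick, paler collar, disc-shaped head 34 mm across and 16 mm thick lying on the bench (shaft axis 8 mm up). 35 g. Origin: underside, beneath the shaft 17 mm from the collar; grip across the shaft there. Own x along it: tip +57 mm, collar -17 mm, head's end -64 mm; own z up.
- violin_peg: Violin peg, black ebony, the smaller loose peg, lying flat, 79 mm long: round shaft 9 mm thick, paler collar, disc-shaped head 23 mm across and 11 mm thick lying on the bench (shaft axis 5.5 mm up). 14 g. Origin: underside, beneath the shaft 13 mm from the collar; grip across the shaft there. Own x along it: tip +33 mm, collar -13 mm, head's end -46 mm; own z up.
- frog: Violin bow frog on its side: black ebony block 30 (own x) x 22 (own y) x 13 mm high, round pearl eye on top, silver end plate; at its -x end a silver-capped tongue 10 mm wide (own y -11 to -1 mm) makes it 47 mm long. 22 g. Origin: underside, centre of the 30 x 22 block; grip across own y there. Own x along its length (tongue to -x), own z up.
- tray_tailpieces: Low open pale-wood tray fixed on the bench, outside 184 (own x) x 164 (own y) x 28 mm high, walls and floor 7 mm thick, brass knob on the near (-x) wall. Origin: centre of underside; own x points away from the robot within 0.1 rad. One tailpiece lies fixed along own y in its far part (own x over 33 mm), tops 18 mm above the origin; the rest of its floor is empty. The four trays differ only in contents.
- tray_cello_pegs: Low open pale-wood tray fixed on the bench, outside 184 (own x) x 164 (own y) x 28 mm high, walls and floor 7 mm thick, brass knob on the near (-x) wall. Origin: centre of underside; own x points away from the robot within 0.1 rad. Two large pegs lie fixed along own y in its far part (own x over 22 mm), tops 23 mm above the origin; the rest of its floor is empty. The four trays differ only in contents.
- tray_violin_pegs: Low open pale-wood tray fixed on the bench, outside 184 (own x) x 164 (own y) x 28 mm high, walls and floor 7 mm thick, brass knob on the near (-x) wall. Origin: centre of underside; own x points away from the robot within 0.1 rad. Three small pegs lie fixed along own y in its far part (own x over 22 mm), tops 18 mm above the origin; the rest of its floor is empty. The four trays differ only in contents.
- tray_frogs: Low open pale-wood tray fixed on the bench, outside 184 (own x) x 164 (own y) x 28 mm high, walls and floor 7 mm thick, brass knob on the near (-x) wall. Origin: centre of underside; own x points away from the robot within 0.1 rad. Three bow frogs lie fixed along own y in its far part (own x over 30 mm), tops 20 mm above the origin; the rest of its floor is empty. The four trays differ only in contents.
- bottle: Bystander: amber glass bottle with yellow cap and paper label, standing loose at one side of the work, 62 mm diameter, 180 mm high. Origin: centre of its underside.
- mallet: Bystander: wooden carver's mallet lying loose on its side at the other side of the work, 210 mm long, turned head 74 mm thick, 73 mm high. Origin: underside, where handle and head meet; own x runs along it, the head from 0 to +105 mm, the handle to -105 mm.
Mind the look-alikes: they are no part of the job. What is shaped like the tailpiece but blue or white is not meant.

How it is judged:
At the end, for the whole second after the job is handed in: Each fitting lies flat (0.2 rad) on its own kind's tray floor, origin at tray x -85 to 30, y -75 to 75 mm, under 24 mm above the tray's origin, its length within 0.4 rad of the tray's y (either way round), released, at rest; bottle and mallet within 30 mm of their starts (x of tailpiece in the frame of tray_tailpieces between -0.085 and 0.03 m and y of tailpiece in the frame of tray_tailpieces between -0.075 and 0.075 m and z of tailpiece in the frame of tray_tailpieces between 0 and 0.024 m and angle between the z axis of tailpiece and the z axis of tray_tailpieces, either way round below 0.2 rad and angle between the x axis of tailpiece and the y axis of tray_tailpieces, either way round below 0.4 rad and contact force between each of tailpiece, cello_peg, violin_peg, frog and the fingers below 0.05 N and linear speed of each of tailpiece, cello_peg, violin_peg, frog below 0.02 m/s and angular speed of each of tailpiece, cello_peg, violin_peg, frog below 0.3 rad/s and x of cello_peg in the frame of tray_cello_pegs between -0.085 and 0.03 m and y of cello_peg in the frame of tray_cello_pegs between -0.075 and 0.075 m and z of cello_peg in the frame of tray_cello_pegs between 0 and 0.024 m and angle between the z axis of cello_peg and the z axis of tray_cello_pegs, either way round below 0.2 rad and angle between the x axis of cello_peg and the y axis of tray_cello_pegs, either way round below 0.4 rad and x of violin_peg in the frame of tray_violin_pegs between -0.085 and 0.03 m and y of violin_peg in the frame of tray_violin_pegs between -0.075 and 0.075 m and z of violin_peg in the frame of tray_violin_pegs between 0 and 0.024 m and angle between the z axis of violin_peg and the z axis of tray_violin_pegs, either way round below 0.2 rad and angle between the x axis of violin_peg and the y axis of tray_violin_pegs, either way round below 0.4 rad and x of frog in the frame of tray_frogs between -0.085 and 0.03 m and y of frog in the frame of tray_frogs between -0.075 and 0.075 m and z of frog in the frame of tray_frogs between 0 and 0.024 m and angle between the z axis of frog and the z axis of tray_frogs, either way round below 0.2 rad and angle between the x axis of frog and the y axis of tray_frogs, either way round below 0.4 rad and distance of each of bottle, mallet from where it was at the start of the episode below 0.03 m); the robot touches nothing.
It fails at once if the bottle is knocked aside (moved more than 30 mm) (distance of bottle from where it was at the start of the episode above 0.03 m).
It fails at once if the mallet is knocked aside (moved more than 30 mm) (distance of mallet from where it was at the start of the episode above 0.03 m).
It fails at once if a fitting is dropped (falls free of the fingers faster than 0.8 m/s, from about 3 cm) ((contact force between tailpiece and the fingers below 0.01 N and linear speed of tailpiece above 0.8 m/s) or (contact force between cello_peg and the fingers below 0.01 N and linear speed of cello_peg above 0.8 m/s) or (contact force between violin_peg and the fingers below 0.01 N and linear speed of violin_peg above 0.8 m/s) or (contact force between frog and the fingers below 0.01 N and linear speed of frog above 0.8 m/s)).
It also fails if it takes over 96 s, if anything falls off the work surface, if the arm or the gripper's body presses on something with over 40 N, if the wrist force passes 120 N, or if a joint passes its speed limit or range.

## Robot

A 6-joint arm with a two-finger parallel gripper is mounted at the origin on the work surface. World frame = base frame: x ahead of the robot, y to its left, z up, the work surface at z = 0. Lengths are in m, angles in rad, forces in N, time in s.
With the tool pointing down it reaches from about 0.275 to 1 m from the base axis. Payload 8.4 kg.
Tool frame: the origin (TCP) lies midway between the tips of the shut fingers; the grasp point (between the pads) lies 19 mm behind it; z points along the fingers, x is the direction in which the jaws open and shut, and the axes are right-handed (so a half turn about z gives the same grasp; the last joint's range is limited). The gripper opens to 85 mm and grips with 20 to 120 N. Pads are 22 mm wide; open, the fingers measure 114 mm over their backs; the gripper's body (76 mm by 85 mm) begins 54 mm behind the grasp point. The pads swing forward as they close: fully open they stand 13 mm farther back than shut.
Start: joints at [1.189, 0.353, 1.633, -0, 1.155, -0.002], TCP at [0.232, 0.58, 0.231] pointing down, gripper open.
Joint ranges: [-2.63, 2.63], [-0.92, 2.1], [0.06, 2.66], [-1.3, 4.44], [0, 2.69], [-3.02, 3.02]. Speed limits (rad/s): [2.22, 2.22, 2.79, 3.14, 3.14, 3.14].

## Interface

Orientations are given as a rotation vector (axis times angle).
In Python, from workcell import robot, vision, ticket gives the robot as it stands.
- The arm moves only by the tool apply_moves, never from a script. Its argument "targets" is a list of rows, each an object of numbers: "x", "y", "z": the shift along the tool's x, y, z each as a share of 0.1 m, from -1 to 1; "ax", "ay", "az": the turn, a rotation vector about the tool's x, y, z each as a share of 2 rad, from -1 to 1. In form: [{"x": .., "y": .., "z": .., "ax": .., "ay": .., "az": ..}, ...]. A call has 1 to 20 rows; each row is the pose to reach, as a shift and turn from the pose measured when the call began, along the tool's axes at that moment; what a row does not reach only later rows make up. A row lasts 1/10 s, in which the tool goes at most 50 mm and 8.59 degrees, less where a joint would pass 70% of its speed; a pose out of reach is approached as far as the arm can. A call with a number of a shift or a turn outside -1 to 1 is refused whole. A call with a gripper value outside its range is refused whole. "claw" is the closure, from -1 (fully open) to 1 (shut), so that 0 is half open, set as the call begins (left out, the last holds). The fingers move at their own pace and stop on an object; "newtons" is the grip in N (left out, the last holds). Time passes only in rows, so rows that repeat a pose let the fingers close. It gives the time, the measured TCP pose, the force and the opening at its end, in the units of the state.
- robot.read_state(): the state, without advancing time (a new reading comes with each control period).
- vision.grab_frame(name): name is "scene" or "top"; returns a dict with "color" (480x640x3 uint8, blue, green, red), "fx", "fy", "cx", "cy" (pixels), "dist" ([k1, k2, p1, p2, k3] as OpenCV has them; the pictures are not rectified), "rvec" (rotation vector, rad) and "tvec" (3), from world to camera coordinates, as OpenCV has them. Camera axes: x right, y down, z forward; pixel columns grow to the right and rows downward; lengths in m; the calibration is good to about 2 mm. A picture is of the moment at which its call begins. There is no depth.
- ticket.job_done(): hands the job in, once; it reports no verdict.
The state is a dict: "time": time; "joints": joint angles; "joint_velocities": joint speeds; "effort": joint torques, N m; "tcp_pos": TCP position; "tool_rot": TCP orientation; "wrist_force": force on the tool from outside, world axes, zero at the start; "moment": the same for the moment, N m; "grip_width": finger opening in m.
Only numpy, scipy, OpenCV 4.12 (cv2) and the standard library are available. Lean on these libraries where they do the work, as an engineer would, in place of code of your own. Each camera call takes 0.05 s, during which the arm holds its last target. There are 200 camera calls.

## Working session

There is one attempt and no reset: what is moved stays moved. The work goes in short steps, Python scripts to look and compute and a tool call to move; the robot and the scene stay as the last step left them, time stands still between calls to the robot, and variables do not carry over. Pictures are saved under pics/ and viewed, about 12 in all and at most 16, crops included, and the job is handed in when it is done.

Besides the shell and the picture viewer there is one more tool, called after "Call:" as name(argument=value, ...) on one line, values as JSON. apply_moves: Moves the arm, as the interface text tells. Its arguments: {"type":"object","properties":{"targets":{"type":"array"},"claw":{"type":"number"},"newtons":{"type":"number"}},"required":["targets"]}

```bash
mkdir -p pics
cat > h.py <<'E'
import numpy as np, cv2
from workcell import robot, vision, ticket
def grab(n):
    f=vision.grab_frame(n)
    f['K']=np.array([[f['fx'],0,f['cx']],[0,f['fy'],f['cy']],[0,0,1.]]); f['R']=cv2.Rodrigues(np.array(f['rvec'],float))[0]
    f['t']=np.array(f['tvec'],float).ravel(); f['d']=np.array(f['dist'],float); f['C']=-f['R'].T@f['t']; return f
def rays(f,px):
    u=cv2.undistortPoints(np.array(px,float).reshape(-1,1,2),f['K'],f['d']).reshape(-1,2)
    return np.c_[u,np.ones(len(u))]@f['R']
def onplane(f,px,z):
    r=rays(f,px); return f['C']+r*((z-f['C'][2])/r[:,2])[:,None]
def proj(f,P):
    return cv2.projectPoints(np.array(P,float).reshape(-1,1,3),np.array(f['rvec'],float),f['t'],f['K'],f['d'])[0].reshape(-1,2)
def tri(f,p,g,q):
    a,b=rays(f,[p])[0],rays(g,[q])[0]
    A=np.c_[a,-b]; s=np.linalg.lstsq(A,g['C']-f['C'],rcond=None)[0]
    P,Q=f['C']+s[0]*a,g['C']+s[1]*b; return (P+Q)/2,np.linalg.norm(P-Q)
E
python3 - <<'E'
from h import *
for n in('top','scene'):
    f=grab(n); cv2.imwrite(f'pics/{n}0.png',f['color']); print(n,f['C'],f['fx'],f['d'])
print(robot.read_state())
E
```

```text
top [ 0.24399456 -0.08073956  1.17038977] 491.8928911253461 [0.04767032 0.         0.         0.         0.        ]
scene [ 0.9732611  -0.75132282  1.37217213] 603.431721626582 [-0.11015901  0.          0.          0.          0.        ]
{'time': 0.1, 'joints': array([ 1.18858181e+00,  3.53585861e-01,  1.63405373e+00, -7.26152018e-06,
        1.15518870e+00, -2.41851716e-03]), 'joint_velocities': array([ 0.00025358, -0.00083904, -0.00012716, -0.00182243,  0.00091751,
        0.00183682]), 'effort': array([ 2.07053286e-03, -6.06356764e+01, -3.42821288e+01,  2.97437127e-04,
        3.81217949e-03, -2.87317370e-06]), 'tcp_pos': array([0.23156294, 0.58006746, 0.23063498]), 'tool_rot': array([ 2.60024496e+00,  1.76180436e+00, -1.60327299e-03]), 'wrist_force': array([-0.05848388,  0.96695738, -0.27370488]), 'moment': array([-0.01964713, -0.02619507, -0.01611851]), 'grip_width': 0.08548828736245181}
```

View pics/top0.png

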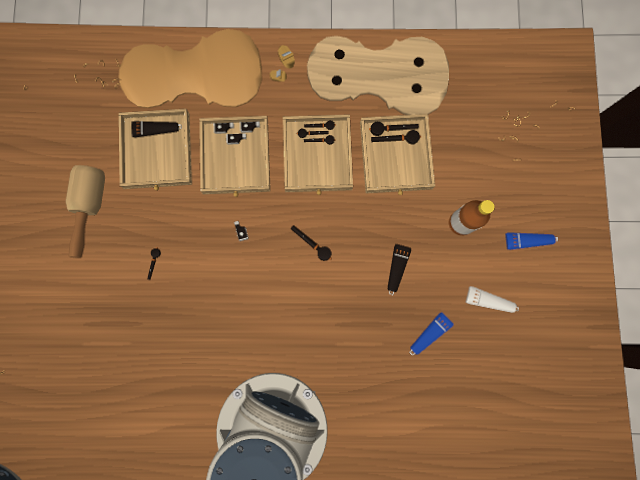

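View pics/scene0.png

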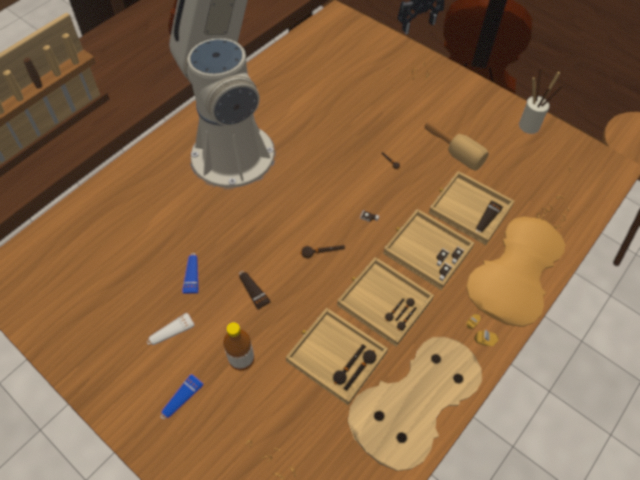

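Top view: the trays run left to right as tailpieces (155,148), frogs (235,155), violin pegs (317,152) and cello pegs (398,152). The loose fittings are the small peg (152,263), frog (241,231), large peg (313,244) and black tailpiece (399,268). The tailpiece look-alikes are blue (431,333), blue (531,240) and white (492,300), so only the loose black one fits. I'll confirm in a crop while measuring.

Run:
```python
from h import *
T,S=grab('top'),grab('scene')
def comps(f,y0,y1,x0,x1,th):
    m=(f['color'].max(2)<th).astype(np.uint8); k=np.zeros_like(m);k[y0:y1,x0:x1]=m[y0:y1,x0:x1]
    n,l,s,c=cv2.connectedComponentsWithStats(k,connectivity=8)
    for i in range(1,n):
        if s[i,4]>25: 
            r=cv2.minAreaRect(np.argwhere(l==i)[:,::-1].astype(np.float32)); print(s[i].tolist(),c[i].round(1),np.round(r[0],1),np.round(r[1],1),round(r[2],1))
print('top');comps(T,100,320,110,440,75)
print('scene');comps(S,130,400,220,520,75)
c=T['color']
a=cv2.resize(c[215:305,130:265],None,fx=3,fy=3,interpolation=cv2.INTER_CUBIC)
b=cv2.resize(c[215:305,285:420],None,fx=3,fy=3,interpolation=cv2.INTER_CUBIC)
t=cv2.resize(c[100:200,110:440],(800,242),interpolation=cv2.INTER_CUBIC)
o=np.zeros((270+242,810,3),np.uint8);o[:270,:405]=a;o[:270,405:]=b;o[270:,:800]=t
cv2.imwrite('pics/crop1.png',o[:,:800])
```

```text
top
[132, 121, 47, 16, 543] [153.6 127.9] [155.  128.5] [15. 46.] 90.0
[324, 120, 11, 10, 71] [329.3 124.7] [329.3 125. ] [8.1 9.5] 51.3
[371, 121, 16, 15, 166] [377.5 128.2] [378.5 128. ] [14. 15.] 90.0
[215, 123, 15, 9, 105] [221.8 127. ] [222. 127.] [ 8. 14.] 90.0
[241, 122, 16, 9, 109] [248.2 125.9] [248.5 126. ] [15.  8.] 0.0
[304, 124, 19, 3, 53] [313.2 125. ] [313. 125.] [ 2. 18.] 90.0
[389, 124, 30, 7, 141] [402.6 126.7] [403.4 126.9] [ 5.1 29.2] 87.3
[298, 129, 10, 9, 69] [302.2 132.9] [302. 133.] [8.5 8.5] 45.0
[310, 131, 18, 4, 61] [317.8 132.3] [318.5 132.5] [ 3. 17.] 90.0
[404, 130, 16, 14, 159] [412.  136.7] [412.2 136.8] [12.7 13.4] 45.0
[228, 134, 15, 9, 106] [234.6 137.8] [235. 138.] [ 8. 14.] 90.0
[324, 135, 11, 10, 69] [329.2 139.5] [329.5 139.5] [8.5 8.5] 45.0
[371, 135, 31, 7, 159] [386.4 138.3] [386.  138.2] [ 5.2 30.2] 86.6
[304, 138, 19, 4, 56] [313.1 139.9] [313.  139.5] [18.  3.] 0.0
[235, 225, 12, 14, 92] [240.8 231.1] [240.9 230.8] [14.2  8.3] 74.7
[291, 226, 26, 22, 159] [303.6 236.4] [303.  236.2] [30.1  5.6] 38.7
[388, 244, 23, 48, 590] [397.5 266.7] [3
[... 392 characters left out ...]
232] [250.  285.5] [248.8 285.3] [26.  10.8] 49.1
[254, 298, 15, 11, 72] [261.6 303. ] [261.4 301.8] [ 8.  13.4] 63.4
[408, 300, 6, 6, 29] [410.1 302.3] [410.5 302.5] [5. 5.] 0.0
[386, 314, 6, 6, 29] [388.9 316.4] [388.5 316.5] [5. 5.] 90.0
[398, 323, 7, 7, 35] [401.1 325.7] [401.2 325.5] [5.8 6.1] 33.7
[347, 346, 17, 22, 77] [354.9 356.9] [355.4 356.4] [ 3.2 25.8] 37.9
[364, 351, 11, 12, 113] [369.1 356.8] [369.  356.5] [11. 10.] 90.0
[432, 355, 8, 8, 46] [435.6 358.5] [435.8 358.2] [7.1 6.4] 45.0
[345, 365, 19, 25, 97] [354.2 376.5] [353.8 376.8] [ 3.6 28.8] 37.4
[334, 370, 12, 14, 123] [339.7 377. ] [339.5 376.5] [13. 11.] 90.0
[454, 375, 8, 7, 47] [457.7 378. ] [457.5 378. ] [6. 7.] 90.0
```

View pics/crop1.png

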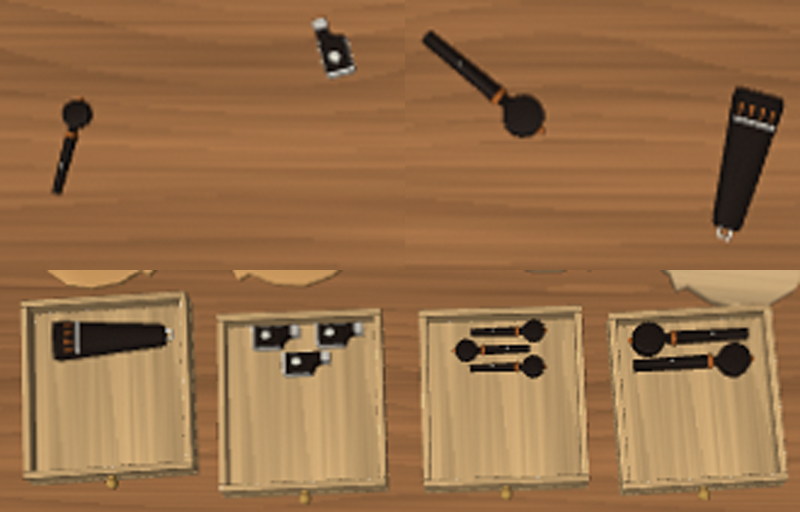

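The crop confirms it: the loose black tailpiece (bar end up-right) is at ~(397,267), the small peg's head is at (156,253), the large peg's head is at (323,253), and the frog's tongue points up-left. Now I'll measure the poses, heights and trays.

```bash
cat > m.py <<'E'
from h import *
T,S=grab('top'),grab('scene')
def blob(f,box,th=75,inv=False):
    x0,y0,x1,y1=box; g=f['color'][y0:y1,x0:x1]; m=(g.max(2)<th).astype(np.uint8)
    if inv: m=((g.max(2)<th)|(g.min(2)>95)).astype(np.uint8)
    n,l,s,c=cv2.connectedComponentsWithStats(m,connectivity=8)
    return np.argwhere(m>0)[:,::-1]+[x0,y0]
def axis(P):
    c=P.mean(0); w,v=np.linalg.eigh(np.cov((P-c).T)); return c,v[:,-1]
def meas(name,box,z,f=T,th=75,inv=False):
    p=blob(f,box,th,inv); P=onplane(f,p,z)[:,:2]; c,a=axis(P); s=(P-c)@a; q=(P-c)@[-a[1],a[0]]
    print(name,'n',len(p),'c',c.round(4),'ang',round(np.degrees(np.arctan2(a[1],a[0])),1),'s',s.min().round(4),s.max().round(4),'q',q.min().round(4),q.max().round(4)); return P,c,a,s,q
if __name__=='__main__':
    P,c,a,s,q=meas('tail',(380,238,416,298),.009); print('  mid',c+a*(s.min()+s.max())/2)
    for lo,hi in((s.min(),s.min()+.02),(s.max()-.02,s.max())):
        k=(s>lo)&(s<hi); print('  w',np.ptp(q[k]).round(4))
    meas('cello shaft',(288,222,317,247),.012); meas('cello head',(316,244,335,264),.016)
    meas('violin all',(142,244,166,284),.009); meas('violin head',(150,244,166,258),.011);meas('violin shaft',(142,262,158,284),.008)
    meas('frog all',(228,216,254,246),.013,inv=True); meas('frog dark',(228,216,254,246),.013)
    # heights by two views: head / tail centroid
    print('cello head',tri(T,(323.5,252.8),S,(307.5,252.2)))
    print('cello tray heads',tri(T,(377.5,128.2),S,(369.1,356.8)),tri(T,(412,136.7),S,(339.7,377)))
    # trays
    for f,nm,boxes in((T,'top',[(112,102,196,196),(194,108,275,198),(277,106,358,198),(356,106,442,198)]),):
        for b in boxes:
            g=f['color'][b[1]:b[3],b[0]:b[2]].astype(int); m=((g[...,1]>115)&(g[...,1]-g[...,0]>15)&(g[...,1]>g[...,2]*.74)).astype(np.uint8)
            m=cv2.morphologyEx(m,cv2.MORPH_OPEN,np.ones((3,3),np.uint8))
            p=np.argwhere(m>0)[:,::-1]+[b[0],b[1]]; P=onplane(f,p,.028)[:,:2].astype(np.float32)
            r=cv2.minAreaRect(P); print('tray',p.min(0),p.max(0),np.round(r[0],4),np.round(r[1],4),round(r[2],2))
    c=S['color']; o=cv2.resize(c[140:400,220:520],(792,686)); 
    cv2.imwrite('pics/s1.png',cv2.resize(c[140:310,220:420],(700,595),interpolation=cv2.INTER_CUBIC))
E
python3 m.py
```

```text
tail n 590 c [ 0.3669 -0.2877] ang 164.8 s -0.0525 0.058 q -0.0199 0.0202
  mid [ 0.36427475 -0.28694824]
  w 0.0401
  w 0.0249
cello shaft n 157 c [ 0.4381 -0.0644] ang 51.1 s -0.0349 0.0374 q -0.0063 0.0068
cello head n 159 c [ 0.3981 -0.112 ] ang -139.6 s -0.0274 0.0167 q -0.0161 0.0159
violin all n 142 c [0.3791 0.2892] ang 168.3 s -0.0303 0.0445 q -0.0112 0.0112
violin head n 73 c [0.3969 0.2849] ang 60.8 s -0.0109 0.0113 q -0.0114 0.0113
violin shaft n 60 c [0.3568 0.2943] ang 169.1 s -0.0194 0.0217 q -0.0041 0.004
frog all n 142 c [0.449  0.0857] ang -153.8 s -0.0288 0.0213 q -0.012 0.014
frog dark n 93 c [0.4495 0.0852] ang -151.7 s -0.0198 0.0173 q -0.0112 0.0113
cello head (array([ 3.99520522e-01, -1.13291971e-01,  3.08908648e-04]), np.float64(0.001930109258179852))
cello tray heads (array([ 0.71056514, -0.24593228,  0.00930576]), np.float64(0.0007156991726641912)) (array([ 0.68893863, -0.33091162,  0.00867665]), np.float64(0.001153666143613146))
tray [119 102] [188 185] [0.6638 0.2986] [0.2078 0.1631] 3.55
tray [199 116] [268 190] [0.6394 0.1057] [0.184  0.1644] 2.84
tray [283 115] [352 193] [ 0.638 -0.096] [0.1954 0.1647] 1.86
tray [361 106] [438 194] [ 0.6497 -0.2974] [0.2215 0.1887] 0.05
```

View pics/s1.png

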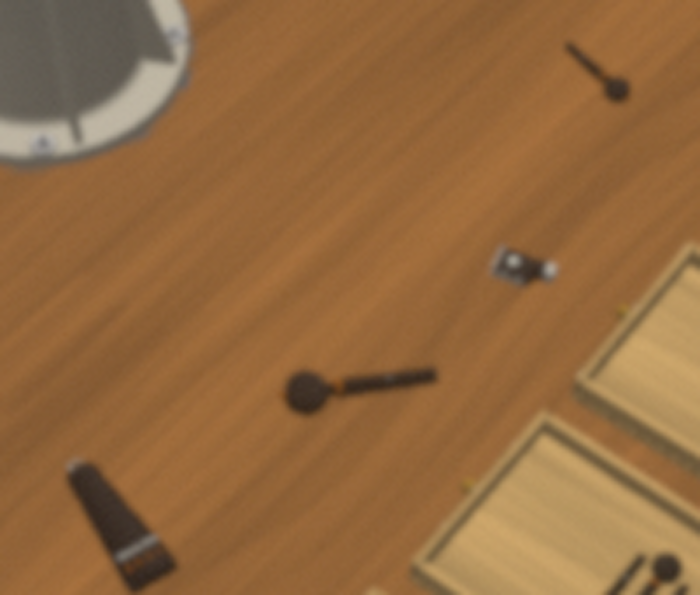

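The scene close-up agrees with the top view: tailpiece ~(255,287), large peg head (307,252), frog (368,215) and small peg head (396,165). The raw two-view heights come out 7-8 mm low, but equally so on the bench and in the tray. The tray-minus-bench difference is ~9 mm against the expected 7. I'll check the bias with the tray corners and the bench.

```bash
cat > plan.py <<'E'
import sys
from h import *
def plan(wps):
    """wps: (x,y,z,yaw_deg); prints one row (tool-axis shares) per waypoint, each as its own call, assuming the former is attained"""
    s=robot.read_state(); p=np.array(s['tcp_pos']); R=cv2.Rodrigues(np.array(s['tool_rot'],float))[0]
    print('t',round(s['time'],2),'p',p.round(4),'yaw',np.degrees(np.arctan2(R[1,0],R[0,0])).round(2),'tilt',R[2].round(3),'w',round(s['grip_width'],4),'F',np.round(s['wrist_force'],1),'j6',round(s['joints'][5],2),'j1',round(s['joints'][0],2))
    for x,y,z,a in wps:
        q=np.array([x,y,z]); c,si=np.cos(np.radians(a)),np.sin(np.radians(a)); Q=np.array([[c,si,0],[si,-c,0],[0,0,-1]])
        d=R.T@(q-p); n=int(np.ceil(max(abs(d))/.1-1e-6)) or 1
        w=cv2.Rodrigues(R.T@Q)[0].ravel()
        print((x,y,z,a),'calls',n,'shift',(d/.1/n).round(3),'turn',(w/2).round(3)); p,R=q,Q
if __name__=='__main__': plan(eval(sys.argv[1]))
E
python3 - <<'E'
from h import *
T,S=grab('top'),grab('scene')
for n,c in dict(tail=[(22,302),(187,292),(197,465),(24,475)],frog=[(217,318),(381,311),(386,488),(219,494)],vio=[(419,312),(580,308),(588,484),(421,488)],cel=[(609,316),(770,308),(786,480),(622,492)]).items():
    p=np.array(c,float); p[:,1]-=270; p=p/2.424+[110,100]; P=onplane(T,p,.028)[:,:2]
    e=lambda i,j:P[j]-P[i]
    an=[np.degrees(np.arctan2(*(v[::-1]))) for v in (e(3,0),e(2,1))]+[np.degrees(np.arctan2(*(v[::-1])))-90 for v in(e(1,0),e(2,3))]
    print(n,P.mean(0).round(4),np.round(an,1),[np.linalg.norm(e(*k)).round(3) for k in((3,0),(2,1),(1,0),(2,3))])
print('frog eye',onplane(T,[(130+334/3,215+57/3)],.013))
# near corners of trays in scene (seen at rims) : cello tray near-left / violin tray near-left
for a,b,ht in(((609,316),None,0),):pass
# two-view: violin peg head, tail tip wire, frog eye  (scene crop scale 3.5, origin 220,140)
q=lambda x,y:(220+x/3.5,140+y/3.5)
t=lambda x,y:(130+x/3,215+y/3)
u=lambda x,y:(285+(x-405)/3,215+y/3)
for n,A,B in(('vio head',t(77,113),q(616,88)),('frog eye',t(334,57),q(515,261)),('cello tip',u(428,37),q(434,375)),('tail wire',u(724,236),q(74,465)),('cello head',u(523,116),q(306,391))):
    print(n,tri(T,A,S,B))
w=lambda x,y:(110+x/2.424,100+(y-270)/2.424)
print('vio tray NL',tri(T,w(421,488),S,q(545,415)), 'vio tray near-right',tri(T,w(588,484),S,q(415,567)),'frog tray near-right',tri(T,w(386,488),S,q(580,380)))
from plan import plan
plan([(.365,.292,.231,78.3),(.365,.292,.08,78.3)])
E
```

```text
tail [0.6527 0.2953] [4.1 5.4 4.5 4. ] [np.float64(0.178), np.float64(0.18), np.float64(0.164), np.float64(0.168)]
frog [0.6348 0.104 ] [2.8 2.6 3.2 2.5] [np.float64(0.182), np.float64(0.183), np.float64(0.164), np.float64(0.164)]
vio [ 0.6412 -0.0961] [1.4 2.1 1.9 1.7] [np.float64(0.182), np.float64(0.183), np.float64(0.162), np.float64(0.165)]
cel [ 0.641  -0.2901] [3.5 3.4 3.1 4.5] [np.float64(0.183), np.float64(0.179), np.float64(0.162), np.float64(0.162)]
frog eye [[0.44268887 0.0836991  0.013     ]]
vio head (array([3.98410534e-01, 2.87457640e-01, 9.28867245e-05]), np.float64(0.0006682106139671284))
frog eye (array([0.44486611, 0.08567249, 0.00326553]), np.float64(0.0015190120042996406))
cello tip (array([ 0.46240343, -0.03759017, -0.00091494]), np.float64(0.0008288945028231931))
tail wire (array([ 0.3045162 , -0.27363717, -0.00695147]), np.float64(0.0015943042830297955))
cello head (array([ 0.39817612, -0.11417495,  0.00203299]), np.float64(0.0009454143758901742))
vio tray NL (array([ 0.55274354, -0.01533956,  0.00848155]), np.float64(0.0002379790018399406)) vio tray near-right (array([ 0.5588572 , -0.18125235,  0.00979802]), np.float64(0.004269499621491936)) frog tray near-right (array([0.5535843 , 0.02179824, 0.01285109]), np.float64(0.006698578382091912))
t 0.4 p [0.2317 0.5804 0.2312] yaw 68.24 tilt [-0. -0. -1.] w 0.0852 F [ 0.1 -1.3  0.9] j6 -0.0 j1 1.19
(0.365, 0.292, 0.231, 78.3) calls 3 shift [-0.728  0.769  0.001] turn [-0.     0.    -0.088]
(0.365, 0.292, 0.08, 78.3) calls 2 shift [0.    0.    0.755] turn [0. 0. 0.]
```

Corner fits: the tray yaws are 4.5°, 2.8°, 1.8° and 3.5°, and the sizes come out at 182×164 as they should. All the triangulated heights sit ~8 mm low by the same amount, so it is a calibration bias. Differences between heights are right, so I'll use the bench as z=0 and check by force on contact. Starting with the violin peg.

Call:
apply_moves(targets=[{"x": -0.364, "y": 0.385}, {"x": -0.728, "y": 0.769}, {"x": -0.728, "y": 0.769}], claw=0, newtons=40)

```text
schema error: expected keys x, y, z, ax, ay, az
```

Call:
apply_moves(targets=[{"x": -0.364, "y": 0.385}, {"x": -0.728, "y": 0.769}, {"x": -0.728, "y": 0.769}])

```text
schema error: expected keys x, y, z, ax, ay, az
```

Call:
apply_moves(targets=[{"x": -0.364, "y": 0.385, "z": 0.4}, {"x": -0.728, "y": 0.769, "z": 0.8, "az": -0.088}, {"x": -0.728, "y": 0.769, "z": 0.8, "az": -0.088}, {"x": -0.728, "y": 0.769, "z": 0.8, "az": -0.088}])

```text
schema error: expected keys x, y, z, ax, ay, az
```

```bash
python3 plan.py "[(.365,.292,.06,78.3),(.365,.292,.004,78.3)]"
```

```text
t 0.4 p [0.2317 0.5804 0.2312] yaw 68.24 tilt [-0. -0. -1.] w 0.0852 F [ 0.1 -1.3  0.9] j6 -0.0 j1 1.19
(0.365, 0.292, 0.06, 78.3) calls 3 shift [-0.728  0.769  0.571] turn [-0.     0.    -0.088]
(0.365, 0.292, 0.004, 78.3) calls 1 shift [0.   0.   0.56] turn [0. 0. 0.]
```

All keys are required.

Call:
apply_moves(targets=[{"x": -0.364, "y": 0.385, "z": 0, "ax": 0, "ay": 0, "az": 0}, {"x": -0.728, "y": 0.769, "z": 0, "ax": 0, "ay": 0, "az": 0}, {"x": -0.728, "y": 0.769, "z": 0, "ax": 0, "ay": 0, "az": 0}], claw=0, newtons=40)

```text
time: 0.7
tcp_pos: [0.2771, 0.48, 0.2309]
tool_rot: [2.601, 1.759, -0.003]
wrist_force: [-0.7, -0.1, 0.7]
grip_width: 0.0442
```

Call:
apply_moves(targets=[{"x": -0.364, "y": 0.385, "z": 0, "ax": 0, "ay": 0, "az": 0}, {"x": -0.728, "y": 0.769, "z": 0, "ax": 0, "ay": 0, "az": 0}, {"x": -0.728, "y": 0.769, "z": 0, "ax": 0, "ay": 0, "az": 0}])

```text
time: 1.0
tcp_pos: [0.3222, 0.3805, 0.2311]
tool_rot: [2.601, 1.756, -0.004]
wrist_force: [-1.0, 1.0, -0.7]
grip_width: 0.0428
```

Call:
apply_moves(targets=[{"x": -0.364, "y": 0.385, "z": 0.4, "ax": 0, "ay": 0, "az": 0}, {"x": -0.728, "y": 0.769, "z": 0.8, "ax": 0, "ay": 0, "az": -0.088}, {"x": -0.728, "y": 0.769, "z": 0.8, "ax": 0, "ay": 0, "az": -0.088}, {"x": -0.728, "y": 0.769, "z": 0.8, "ax": 0, "ay": 0, "az": -0.088}])

```text
time: 1.4
tcp_pos: [0.3656, 0.2807, 0.1491]
tool_rot: [2.438, 1.975, -0.012]
wrist_force: [-0.1, 0.4, 0.3]
grip_width: 0.0428
```

```bash
python3 plan.py "[(.365,.292,.06,78.3),(.365,.292,.004,78.3)]"
```

```text
t 1.4 p [0.3656 0.2807 0.1491] yaw 78.03 tilt [-0.008 -0.002 -1.   ] w 0.0428 F [-0.1  0.4  0.3] j6 -0.7 j1 0.65
(0.365, 0.292, 0.06, 78.3) calls 1 shift [ 0.116 -0.027  0.89 ] turn [-0.001  0.004 -0.002]
(0.365, 0.292, 0.004, 78.3) calls 1 shift [0.   0.   0.56] turn [0. 0. 0.]
```

Call:
apply_moves(targets=[{"x": 0.116, "y": -0.027, "z": 0.3, "ax": -0.001, "ay": 0.004, "az": -0.002}, {"x": 0.116, "y": -0.027, "z": 0.6, "ax": -0.001, "ay": 0.004, "az": -0.002}, {"x": 0.116, "y": -0.027, "z": 0.89, "ax": -0.001, "ay": 0.004, "az": -0.002}, {"x": 0.116, "y": -0.027, "z": 0.89, "ax": -0.001, "ay": 0.004, "az": -0.002}])

```text
time: 1.8
tcp_pos: [0.3635, 0.2919, 0.0577]
tool_rot: [-2.437, -1.982, 0.008]
wrist_force: [-0.3, -0.2, 0.5]
grip_width: 0.0426
```

Call:
apply_moves(targets=[{"x": 0, "y": 0, "z": 0.2, "ax": 0, "ay": 0, "az": 0}, {"x": 0, "y": 0, "z": 0.4, "ax": 0, "ay": 0, "az": 0}, {"x": 0, "y": 0, "z": 0.56, "ax": 0, "ay": 0, "az": 0}, {"x": 0, "y": 0, "z": 0.56, "ax": 0, "ay": 0, "az": 0}])

```text
time: 2.2
tcp_pos: [0.3632, 0.2924, 0.0017]
tool_rot: [-2.437, -1.982, 0.009]
wrist_force: [-0.8, 0.2, 0.8]
grip_width: 0.0428
```

```bash
python3 plan.py "[(.365,.292,.004,78.3)]"
python3 - <<'E'
from h import *
a=grab('top')['color'][215:305,110:245];b=grab('scene')['color'][130:200,340:445]
cv2.imwrite('pics/v1.png',np.hstack([cv2.resize(a,(405,270)),cv2.resize(b,(395,270))]))
E
```

```text
t 2.2 p [0.3632 0.2924 0.0017] yaw 78.24 tilt [-0.004 -0.004 -1.   ] w 0.0428 F [-0.8  0.2  0.8] j6 -0.69 j1 0.67
(0.365, 0.292, 0.004, 78.3) calls 1 shift [-0.001  0.019 -0.023] turn [-0.002  0.002 -0.001]
```

View pics/v1.png

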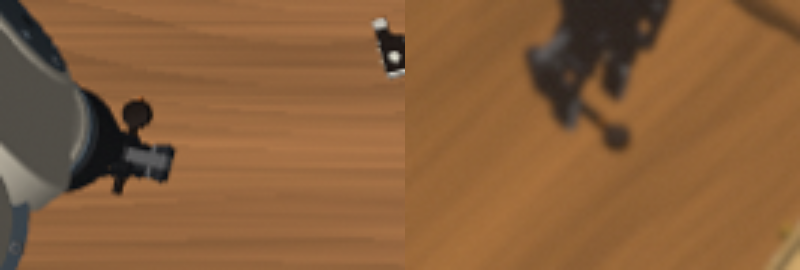

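The peg lies between the fingers. Next I close, then lift and check the width.

Call:
apply_moves(targets=[{"x": 0, "y": 0.015, "z": -0.02, "ax": -0.002, "ay": 0.002, "az": 0}, {"x": 0, "y": 0.015, "z": -0.02, "ax": -0.002, "ay": 0.002, "az": 0}, {"x": 0, "y": 0.015, "z": -0.02, "ax": -0.002, "ay": 0.002, "az": 0}, {"x": 0, "y": 0.015, "z": -0.02, "ax": -0.002, "ay": 0.002, "az": 0}, {"x": 0, "y": 0.015, "z": -0.02, "ax": -0.002, "ay": 0.002, "az": 0}, {"x": 0, "y": 0.015, "z": -0.02, "ax": -0.002, "ay": 0.002, "az": 0}, {"x": 0, "y": 0.015, "z": -0.02, "ax": -0.002, "ay": 0.002, "az": 0}, {"x": 0, "y": 0.015, "z": -0.02, "ax": -0.002, "ay": 0.002, "az": 0}], claw=1, newtons=40)

```text
time: 3.1
tcp_pos: [0.3662, 0.293, 0.0061]
tool_rot: [2.437, 1.982, 0.006]
wrist_force: [-1.1, -1.7, 12.1]
grip_width: 0.0053
```

```bash
python3 plan.py "[(.365,.292,.08,78.3),(.59,-.08,.08,78.3),(.59,-.08,.08,2)]"
```

```text
t 3.1 p [0.3662 0.293  0.0061] yaw 78.25 tilt [ 0.003  0.003 -1.   ] w 0.0053 F [-1.1 -1.7 12.1] j6 -0.69 j1 0.67
(0.365, 0.292, 0.08, 78.3) calls 1 shift [-0.01  -0.007 -0.739] turn [ 0.001 -0.002 -0.   ]
(0.59, -0.08, 0.08, 78.3) calls 4 shift [-0.797  0.739  0.   ] turn [0. 0. 0.]
(0.59, -0.08, 0.08, 2) calls 1 shift [0. 0. 0.] turn [0.    0.    0.666]
```

The width is 5.3 mm against a 9 mm shaft, with +12 N upward, so the tips probably pinch above the shaft's axis. I'll reopen slightly, feel for the bench lower down and grip again.

Call:
apply_moves(targets=[{"x": 0, "y": -0.01, "z": 0, "ax": 0, "ay": 0, "az": 0}, {"x": 0, "y": -0.01, "z": 0, "ax": 0, "ay": 0, "az": 0}, {"x": 0, "y": -0.01, "z": 0.02, "ax": 0, "ay": 0, "az": 0}, {"x": 0, "y": -0.01, "z": 0.05, "ax": 0, "ay": 0, "az": 0}, {"x": 0, "y": -0.01, "z": 0.05, "ax": 0, "ay": 0, "az": 0}, {"x": 0, "y": -0.01, "z": 0.05, "ax": 0, "ay": 0, "az": 0}], claw=0.55)

```text
time: 3.7
tcp_pos: [0.365, 0.2931, 0.0008]
tool_rot: [2.437, 1.982, 0.005]
wrist_force: [-0.6, 1.6, 0.1]
grip_width: 0.0192
```

```bash
python3 plan.py "[(.365,.292,.002,78.3)]"
```

```text
t 3.7 p [0.365  0.2931 0.0008] yaw 78.24 tilt [ 0.002  0.002 -1.   ] w 0.0192 F [-0.6  1.6  0.1] j6 -0.69 j1 0.67
(0.365, 0.292, 0.002, 78.3) calls 1 shift [-0.011  0.002 -0.012] turn [ 0.001 -0.001 -0.   ]
```

Call:
apply_moves(targets=[{"x": 0, "y": 0, "z": 0, "ax": 0, "ay": 0, "az": 0}, {"x": 0, "y": 0, "z": 0, "ax": 0, "ay": 0, "az": 0}, {"x": 0, "y": 0, "z": 0, "ax": 0, "ay": 0, "az": 0}, {"x": 0, "y": 0, "z": 0, "ax": 0, "ay": 0, "az": 0}, {"x": 0, "y": 0, "z": 0, "ax": 0, "ay": 0, "az": 0}, {"x": 0, "y": 0, "z": 0, "ax": 0, "ay": 0, "az": 0}], claw=1)

```text
time: 4.3
tcp_pos: [0.365, 0.2931, 0.0008]
tool_rot: [2.437, 1.982, 0.005]
wrist_force: [-1.3, -0.2, 0.9]
grip_width: 0.0069
```

```bash
python3 plan.py "[(.365,.292,.01,78.3)]"
```

```text
t 4.3 p [0.365  0.2931 0.0008] yaw 78.25 tilt [ 0.003  0.002 -1.   ] w 0.0069 F [-1.3 -0.2  0.9] j6 -0.69 j1 0.67
(0.365, 0.292, 0.01, 78.3) calls 1 shift [-0.011  0.002 -0.092] turn [ 0.001 -0.001 -0.   ]
```

There's no vertical load now, and it's a firm stop at 6.9 mm. I'll lift and check.

Call:
apply_moves(targets=[{"x": 0, "y": 0, "z": -0.2, "ax": 0, "ay": 0, "az": 0}, {"x": 0, "y": 0, "z": -0.45, "ax": 0, "ay": 0, "az": 0}, {"x": 0, "y": 0, "z": -0.8, "ax": 0, "ay": 0, "az": 0}, {"x": 0, "y": 0, "z": -0.8, "ax": 0, "ay": 0, "az": 0}])

```text
time: 4.7
tcp_pos: [0.3668, 0.2945, 0.0842]
tool_rot: [2.437, 1.982, 0.015]
wrist_force: [0.8, -0.1, -0.1]
grip_width: 0.0067
```

```bash
python3 plan.py "[(.59,-.09,.08,78.3),(.61,-.09,.08,1.8)]"
python3 - <<'E'
from h import *
a=grab('top')['color'][215:305,110:245];b=grab('scene')['color'][110:180,360:465]
cv2.imwrite('pics/v2.png',np.hstack([cv2.resize(a,(405,270)),cv2.resize(b,(395,270))]))
E
```

```text
t 4.7 p [0.3668 0.2945 0.0842] yaw 78.25 tilt [ 0.007  0.006 -1.   ] w 0.0067 F [ 0.8 -0.1 -0.1] j6 -0.69 j1 0.67
(0.59, -0.09, 0.08, 78.3) calls 4 shift [-0.828  0.742  0.009] turn [ 0.003 -0.004 -0.   ]
(0.61, -0.09, 0.08, 1.8) calls 1 shift [0.041 0.196 0.   ] turn [0.    0.    0.668]
```

View pics/v2.png

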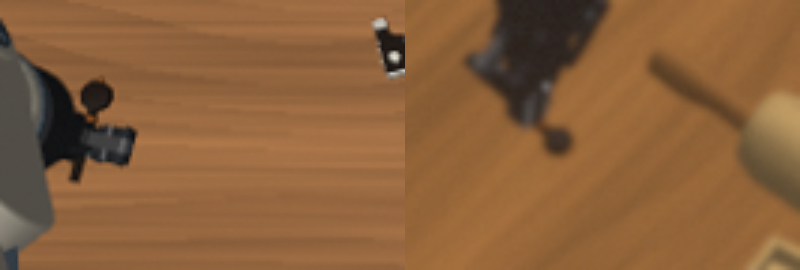

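The peg is held and clear of the bench. Carrying it to the violin-peg tray: in the image, peg head at (95,95), fingers at (110,145).

Call:
apply_moves(targets=[{"x": -0.414, "y": 0.371, "z": 0, "ax": 0, "ay": 0, "az": 0}, {"x": -0.828, "y": 0.742, "z": 0, "ax": 0, "ay": 0, "az": 0}, {"x": -0.828, "y": 0.742, "z": 0, "ax": 0, "ay": 0, "az": 0}])

```text
time: 5.1
tcp_pos: [0.4216, 0.1939, 0.0801]
tool_rot: [2.439, 1.98, 0.005]
wrist_force: [-0.3, -0.4, -0.5]
grip_width: 0.0071
```

Call:
apply_moves(targets=[{"x": -0.414, "y": 0.371, "z": 0, "ax": 0, "ay": 0, "az": 0}, {"x": -0.828, "y": 0.742, "z": 0, "ax": 0, "ay": 0, "az": 0}, {"x": -0.828, "y": 0.742, "z": 0, "ax": 0, "ay": 0, "az": 0}])

```text
time: 5.4
tcp_pos: [0.4784, 0.0947, 0.079]
tool_rot: [2.441, 1.977, 0.004]
wrist_force: [-0.2, -0.7, 0.2]
grip_width: 0.0073
```

Call:
apply_moves(targets=[{"x": -0.414, "y": 0.371, "z": 0, "ax": 0, "ay": 0, "az": 0}, {"x": -0.828, "y": 0.742, "z": 0, "ax": 0, "ay": 0, "az": 0}, {"x": -0.828, "y": 0.742, "z": 0, "ax": 0, "ay": 0, "az": 0}])

```text
time: 5.7
tcp_pos: [0.5354, -0.0044, 0.0782]
tool_rot: [2.443, 1.974, 0.004]
wrist_force: [0.8, 0.5, 0.1]
grip_width: 0.0071
```

Call:
apply_moves(targets=[{"x": -0.414, "y": 0.371, "z": 0, "ax": 0, "ay": 0, "az": 0.07}, {"x": -0.828, "y": 0.742, "z": 0, "ax": 0, "ay": 0, "az": 0.14}, {"x": -0.828, "y": 0.742, "z": 0, "ax": 0, "ay": 0, "az": 0.2}, {"x": -0.828, "y": 0.742, "z": 0, "ax": 0, "ay": 0, "az": 0.27}, {"x": -0.828, "y": 0.742, "z": 0, "ax": 0, "ay": 0, "az": 0.34}, {"x": -0.828, "y": 0.742, "z": 0, "ax": 0, "ay": 0, "az": 0.41}, {"x": -0.828, "y": 0.742, "z": 0, "ax": 0, "ay": 0, "az": 0.48}, {"x": -0.828, "y": 0.742, "z": 0, "ax": 0, "ay": 0, "az": 0.55}, {"x": -0.828, "y": 0.742, "z": 0, "ax": 0, "ay": 0, "az": 0.61}, {"x": -0.828, "y": 0.742, "z": 0, "ax": 0, "ay": 0, "az": 0.668}, {"x": -0.828, "y": 0.742, "z": 0, "ax": 0, "ay": 0, "az": 0.668}])

```text
time: 6.8
tcp_pos: [0.5896, -0.0996, 0.0771]
tool_rot: [-3.14, -0.034, -0.001]
wrist_force: [-1.2, 0.8, -0.5]
grip_width: 0.0069
```

```bash
python3 plan.py "[(.611,-.09,.04,1.8),(.611,-.09,.0085,1.8)]"
```

```text
t 6.8 p [ 0.5896 -0.0996  0.0771] yaw 1.25 tilt [ 0.001 -0.001 -1.   ] w 0.0069 F [-1.2  0.8 -0.5] j6 -0.19 j1 -0.17
(0.611, -0.09, 0.04, 1.8) calls 1 shift [ 0.216 -0.091  0.371] turn [-0.001 -0.    -0.005]
(0.611, -0.09, 0.0085, 1.8) calls 1 shift [0.    0.    0.315] turn [0. 0. 0.]
```

Call:
apply_moves(targets=[{"x": 0.216, "y": -0.091, "z": 0.1, "ax": 0, "ay": 0, "az": -0.005}, {"x": 0.216, "y": -0.091, "z": 0.3, "ax": 0, "ay": 0, "az": -0.005}, {"x": 0.216, "y": -0.091, "z": 0.45, "ax": 0, "ay": 0, "az": -0.005}, {"x": 0.216, "y": -0.091, "z": 0.58, "ax": 0, "ay": 0, "az": -0.005}, {"x": 0.216, "y": -0.091, "z": 0.64, "ax": 0, "ay": 0, "az": -0.005}, {"x": 0.216, "y": -0.091, "z": 0.66, "ax": 0, "ay": 0, "az": -0.005}, {"x": 0.216, "y": -0.091, "z": 0.66, "ax": 0, "ay": 0, "az": -0.005}])

```text
time: 7.5
tcp_pos: [0.611, -0.0901, 0.0111]
tool_rot: [-3.14, -0.05, -0.001]
wrist_force: [0.3, -0.0, -0.3]
grip_width: 0.0075
```

```bash
python3 plan.py "[(.611,-.09,.0085,1.8)]"
python3 - <<'E'
from h import *
a=grab('top')['color'][105:205,250:385];b=grab('scene')['color'][240:350,330:450]
cv2.imwrite('pics/v3.png',np.hstack([cv2.resize(a,(432,320)),cv2.resize(b,(350,320))]))
E
```

```text
t 7.5 p [ 0.611  -0.0901  0.0111] yaw 1.82 tilt [ 0.    -0.001 -1.   ] w 0.0075 F [ 0.3 -0.  -0.3] j6 -0.18 j1 -0.15
(0.611, -0.09, 0.0085, 1.8) calls 1 shift [ 0.    -0.001  0.026] turn [-0.001 -0.     0.   ]
```

View pics/v3.png

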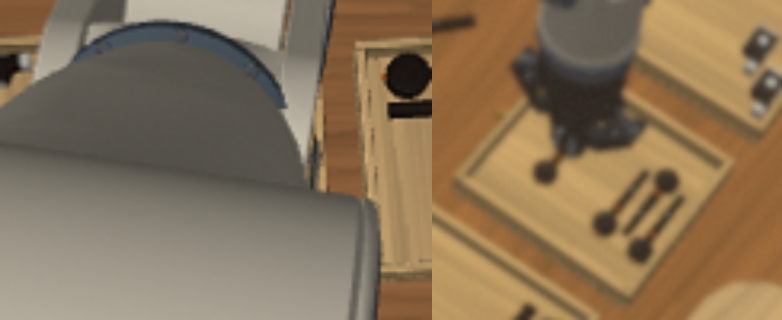

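The peg hangs just above the floor on the near side of the tray, clear of its fellows (scene crop, head at (545,170)). I'll lower it to contact and release.

Call:
apply_moves(targets=[{"x": 0, "y": 0, "z": 0.015, "ax": 0, "ay": 0, "az": 0}, {"x": 0, "y": 0, "z": 0.026, "ax": 0, "ay": 0, "az": 0}, {"x": 0, "y": 0, "z": 0.034, "ax": 0, "ay": 0, "az": 0}, {"x": 0, "y": 0, "z": 0.034, "ax": 0, "ay": 0, "az": 0}])

```text
time: 8.0
tcp_pos: [0.6114, -0.0902, 0.0083]
tool_rot: [-3.14, -0.05, -0.002]
wrist_force: [0.2, -0.5, 0.8]
grip_width: 0.007
```

Call:
apply_moves(targets=[{"x": 0, "y": 0, "z": 0, "ax": 0, "ay": 0, "az": 0}, {"x": 0, "y": 0, "z": 0, "ax": 0, "ay": 0, "az": 0}, {"x": 0, "y": 0, "z": 0, "ax": 0, "ay": 0, "az": 0}, {"x": 0, "y": 0, "z": -0.2, "ax": 0, "ay": 0, "az": 0}, {"x": 0, "y": 0, "z": -0.5, "ax": 0, "ay": 0, "az": 0}, {"x": 0, "y": 0, "z": -0.9, "ax": 0, "ay": 0, "az": 0}, {"x": 0, "y": 0, "z": -0.9, "ax": 0, "ay": 0, "az": 0}], claw=0.3)

```text
time: 8.7
tcp_pos: [0.6147, -0.0908, 0.1035]
tool_rot: [3.141, 0.05, 0.015]
wrist_force: [0.1, 0.5, -0.3]
grip_width: 0.0299
```

```bash
python3 plan.py "[(.5,.02,.097,1.8),(.4447,.0834,.06,-74.2)]"
```

```text
t 8.7 p [ 0.6147 -0.0908  0.1035] yaw 1.82 tilt [ 0.009  0.    -1.   ] w 0.0299 F [ 0.1  0.5 -0.3] j6 -0.18 j1 -0.15
(0.5, 0.02, 0.097, 1.8) calls 2 shift [-0.556 -0.572  0.027] turn [ 0.    -0.005  0.   ]
(0.4447, 0.0834, 0.06, -74.2) calls 1 shift [-0.533 -0.651  0.37 ] turn [0.    0.    0.663]
```

Now the frog.

Call:
apply_moves(targets=[{"x": -0.3, "y": -0.3, "z": 0, "ax": 0, "ay": 0, "az": 0}, {"x": -0.556, "y": -0.572, "z": 0, "ax": 0, "ay": 0, "az": 0}, {"x": -0.556, "y": -0.572, "z": 0, "ax": 0, "ay": 0, "az": 0}], claw=-0.05)

```text
time: 9.0
tcp_pos: [0.5533, -0.0332, 0.1022]
tool_rot: [-3.14, -0.052, -0.009]
wrist_force: [-0.1, 0.1, -0.0]
grip_width: 0.0447
```

Call:
apply_moves(targets=[{"x": -0.3, "y": -0.3, "z": 0, "ax": 0, "ay": 0, "az": 0}, {"x": -0.556, "y": -0.572, "z": 0, "ax": 0, "ay": 0, "az": 0}, {"x": -0.556, "y": -0.572, "z": 0, "ax": 0, "ay": 0, "az": 0}])

```text
time: 9.3
tcp_pos: [0.4922, 0.0239, 0.1012]
tool_rot: [-3.14, -0.055, -0.003]
wrist_force: [-0.9, 0.2, -0.2]
grip_width: 0.0448
```

Call:
apply_moves(targets=[{"x": -0.3, "y": -0.3, "z": 0, "ax": 0, "ay": 0, "az": 0.07}, {"x": -0.533, "y": -0.651, "z": 0, "ax": 0, "ay": 0, "az": 0.14}, {"x": -0.533, "y": -0.651, "z": 0, "ax": 0, "ay": 0, "az": 0.21}, {"x": -0.533, "y": -0.651, "z": 0, "ax": 0, "ay": 0, "az": 0.28}, {"x": -0.533, "y": -0.651, "z": 0, "ax": 0, "ay": 0, "az": 0.35}, {"x": -0.533, "y": -0.651, "z": 0, "ax": 0, "ay": 0, "az": 0.42}, {"x": -0.533, "y": -0.651, "z": 0.1, "ax": 0, "ay": 0, "az": 0.49}, {"x": -0.533, "y": -0.651, "z": 0.2, "ax": 0, "ay": 0, "az": 0.56}, {"x": -0.533, "y": -0.651, "z": 0.3, "ax": 0, "ay": 0, "az": 0.63}, {"x": -0.533, "y": -0.651, "z": 0.37, "ax": 0, "ay": 0, "az": 0.663}, {"x": -0.533, "y": -0.651, "z": 0.37, "ax": 0, "ay": 0, "az": 0.663}])

```text
time: 10.4
tcp_pos: [0.437, 0.0868, 0.0634]
tool_rot: [-2.507, 1.891, -0.0]
wrist_force: [0.4, -0.6, -0.9]
grip_width: 0.0448
```

```bash
python3 plan.py "[(.4447,.0834,.06,-74.2),(.4447,.0834,.003,-74.2)]"
python3 - <<'E'
from h import *
a=grab('top')['color'][205:265,200:280];b=grab('scene')['color'][185:245,330:410]
c=grab('top')['color'][105:205,270:370]
cv2.imwrite('pics/f1.png',np.hstack([cv2.resize(a,(266,200)),cv2.resize(b,(266,200)),cv2.resize(c,(200,200))]))
E
```

```text
t 10.4 p [0.437  0.0868 0.0634] yaw -74.03 tilt [-0.001 -0.001 -1.   ] w 0.0448 F [ 0.4 -0.6 -0.9] j6 1.48 j1 0.19
(0.4447, 0.0834, 0.06, -74.2) calls 1 shift [ 0.054 -0.064  0.034] turn [-0.001  0.     0.001]
(0.4447, 0.0834, 0.003, -74.2) calls 1 shift [0.   0.   0.57] turn [0. 0. 0.]
```

View pics/f1.png

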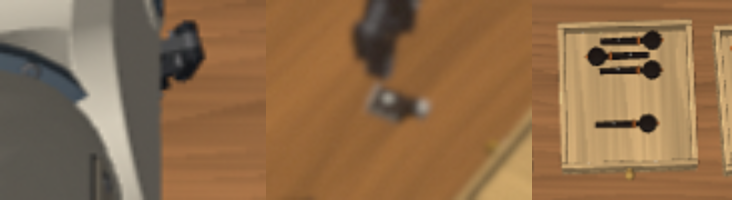

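The violin peg is correctly placed, parallel to its fellows with the head to the right, in the right-hand crop. Descending on the frog and closing.

Call:
apply_moves(targets=[{"x": 0.054, "y": -0.064, "z": 0, "ax": 0, "ay": 0, "az": 0.001}, {"x": 0.054, "y": -0.064, "z": 0.2, "ax": 0, "ay": 0, "az": 0.001}, {"x": 0.054, "y": -0.064, "z": 0.4, "ax": 0, "ay": 0, "az": 0.001}, {"x": 0.054, "y": -0.064, "z": 0.57, "ax": 0, "ay": 0, "az": 0.001}, {"x": 0.054, "y": -0.064, "z": 0.6, "ax": 0, "ay": 0, "az": 0.001}, {"x": 0.054, "y": -0.064, "z": 0.6, "ax": 0, "ay": 0, "az": 0.001}])

```text
time: 11.15
tcp_pos: [0.4455, 0.0835, 0.0044]
tool_rot: [-2.508, 1.888, -0.001]
wrist_force: [-0.7, -0.4, 1.1]
grip_width: 0.0449
```

Call:
apply_moves(targets=[{"x": 0, "y": 0, "z": 0, "ax": 0, "ay": 0, "az": 0}, {"x": 0, "y": 0, "z": 0, "ax": 0, "ay": 0, "az": 0}, {"x": 0, "y": 0, "z": 0, "ax": 0, "ay": 0, "az": 0}, {"x": 0, "y": 0, "z": 0, "ax": 0, "ay": 0, "az": 0}, {"x": 0, "y": 0, "z": 0, "ax": 0, "ay": 0, "az": 0}], claw=1)

```text
time: 11.65
tcp_pos: [0.4464, 0.0837, 0.0054]
tool_rot: [-2.507, 1.887, -0.004]
wrist_force: [-0.6, -0.8, 7.3]
grip_width: 0.0206
```

```bash
python3 plan.py "[(.4447,.0834,.08,-74.2),(.54,.1,.08,-74.2),(.605,.1,.08,2.8)]"
```

```text
t 11.65 p [0.4464 0.0837 0.0054] yaw -73.94 tilt [-0.    -0.004 -1.   ] w 0.0206 F [-0.6 -0.8  7.3] j6 1.47 j1 0.18
(0.4447, 0.0834, 0.08, -74.2) calls 1 shift [-0.002  0.014 -0.746] turn [-0.002  0.     0.002]
(0.54, 0.1, 0.08, -74.2) calls 1 shift [ 0.1   -0.962  0.   ] turn [0. 0. 0.]
(0.605, 0.1, 0.08, 2.8) calls 1 shift [ 0.177 -0.625  0.   ] turn [ 0.     0.    -0.672]
```

Gripped at 20.6 mm against 22; the pegs read ~2 mm low too, so it's consistent. Lifting and carrying to the frog tray.

Call:
apply_moves(targets=[{"x": 0, "y": 0, "z": -0.2, "ax": 0, "ay": 0, "az": 0}, {"x": 0, "y": 0, "z": -0.45, "ax": 0, "ay": 0, "az": 0}, {"x": 0, "y": 0, "z": -0.75, "ax": 0, "ay": 0, "az": 0}, {"x": 0, "y": 0, "z": -0.75, "ax": 0, "ay": 0, "az": 0}])

```text
time: 12.05
tcp_pos: [0.4486, 0.084, 0.0839]
tool_rot: [-2.504, 1.884, -0.01]
wrist_force: [-0.6, 1.0, -0.3]
grip_width: 0.0207
```

Call:
apply_moves(targets=[{"x": 0.05, "y": -0.4, "z": 0, "ax": 0, "ay": 0, "az": 0}, {"x": 0.1, "y": -0.8, "z": 0, "ax": 0, "ay": 0, "az": 0}, {"x": 0.1, "y": -0.962, "z": 0, "ax": 0, "ay": 0, "az": 0}])

```text
time: 12.35
tcp_pos: [0.5478, 0.1016, 0.0855]
tool_rot: [-2.501, 1.882, -0.015]
wrist_force: [-0.5, 0.8, -0.3]
grip_width: 0.0205
```

Call:
apply_moves(targets=[{"x": 0.177, "y": -0.4, "z": 0, "ax": 0, "ay": 0, "az": -0.07}, {"x": 0.177, "y": -0.625, "z": 0, "ax": 0, "ay": 0, "az": -0.14}, {"x": 0.177, "y": -0.625, "z": 0, "ax": 0, "ay": 0, "az": -0.21}, {"x": 0.177, "y": -0.625, "z": 0, "ax": 0, "ay": 0, "az": -0.28}, {"x": 0.177, "y": -0.625, "z": 0, "ax": 0, "ay": 0, "az": -0.35}, {"x": 0.177, "y": -0.625, "z": 0, "ax": 0, "ay": 0, "az": -0.42}, {"x": 0.177, "y": -0.625, "z": 0, "ax": 0, "ay": 0, "az": -0.49}, {"x": 0.177, "y": -0.625, "z": 0, "ax": 0, "ay": 0, "az": -0.56}, {"x": 0.177, "y": -0.625, "z": 0, "ax": 0, "ay": 0, "az": -0.63}, {"x": 0.177, "y": -0.625, "z": 0, "ax": 0, "ay": 0, "az": -0.672}, {"x": 0.177, "y": -0.625, "z": 0, "ax": 0, "ay": 0, "az": -0.672}])

```text
time: 13.45
tcp_pos: [0.6125, 0.1018, 0.0859]
tool_rot: [-3.137, -0.086, -0.022]
wrist_force: [-0.0, -0.1, 0.0]
grip_width: 0.0204
```

```bash
python3 plan.py "[(.607,.097,.0135,2.8)]"
python3 - <<'E'
from h import *
b=grab('scene')['color'][180:300,370:490]
cv2.imwrite('pics/f2.png',cv2.resize(b,(400,400)))
E
```

```text
t 13.45 p [0.6125 0.1018 0.0859] yaw 3.14 tilt [ 0.014 -0.002 -1.   ] w 0.0204 F [-0.  -0.1  0. ] j6 0.11 j1 0.16
(0.607, 0.097, 0.0135, 2.8) calls 1 shift [-0.068  0.047  0.723] turn [-0.001 -0.007  0.003]
```

View pics/f2.png

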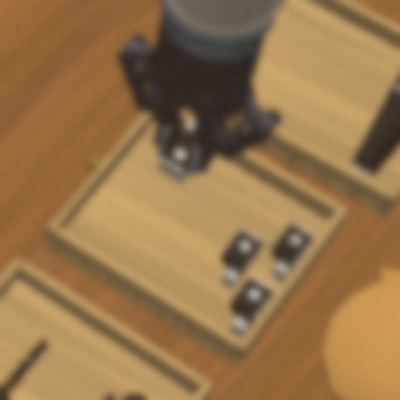

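The frog is held over the tray (crop ~(180,155)). Lowering it.

Call:
apply_moves(targets=[{"x": -0.068, "y": 0.047, "z": 0.15, "ax": 0, "ay": -0.007, "az": 0.003}, {"x": -0.068, "y": 0.047, "z": 0.35, "ax": 0, "ay": -0.007, "az": 0.003}, {"x": -0.068, "y": 0.047, "z": 0.52, "ax": 0, "ay": -0.007, "az": 0.003}, {"x": -0.068, "y": 0.047, "z": 0.65, "ax": 0, "ay": -0.007, "az": 0.003}, {"x": -0.068, "y": 0.047, "z": 0.7, "ax": 0, "ay": -0.007, "az": 0.003}, {"x": -0.068, "y": 0.047, "z": 0.72, "ax": 0, "ay": -0.007, "az": 0.003}, {"x": -0.068, "y": 0.047, "z": 0.72, "ax": 0, "ay": -0.007, "az": 0.003}, {"x": -0.068, "y": 0.047, "z": 0.72, "ax": 0, "ay": -0.007, "az": 0.003}])

```text
time: 14.3
tcp_pos: [0.6075, 0.0971, 0.0145]
tool_rot: [-3.138, -0.071, -0.002]
wrist_force: [-0.6, 0.6, 0.0]
grip_width: 0.021
```

```bash
python3 plan.py "[(.607,.097,.0115,2.8)]"
```

```text
t 14.3 p [0.6075 0.0971 0.0145] yaw 2.61 tilt [ 0.001 -0.003 -1.   ] w 0.021 F [-0.6  0.6  0. ] j6 0.11 j1 0.15
(0.607, 0.097, 0.0115, 2.8) calls 1 shift [-0.005  0.001  0.03 ] turn [-0.001 -0.001 -0.002]
```

Call:
apply_moves(targets=[{"x": 0, "y": 0, "z": 0.015, "ax": 0, "ay": 0, "az": 0}, {"x": 0, "y": 0, "z": 0.03, "ax": 0, "ay": 0, "az": 0}, {"x": 0, "y": 0, "z": 0.03, "ax": 0, "ay": 0, "az": 0}])

```text
time: 14.6
tcp_pos: [0.6081, 0.0972, 0.0125]
tool_rot: [-3.138, -0.071, -0.004]
wrist_force: [-1.4, -0.4, 7.0]
grip_width: 0.0205
```

Call:
apply_moves(targets=[{"x": 0, "y": 0, "z": 0, "ax": 0, "ay": 0, "az": 0}, {"x": 0, "y": 0, "z": 0, "ax": 0, "ay": 0, "az": 0}, {"x": 0, "y": 0, "z": 0, "ax": 0, "ay": 0, "az": 0}, {"x": 0, "y": 0, "z": -0.2, "ax": 0, "ay": 0, "az": 0}, {"x": 0, "y": 0, "z": -0.5, "ax": 0, "ay": 0, "az": 0}, {"x": 0, "y": 0, "z": -0.9, "ax": 0, "ay": 0, "az": 0}, {"x": 0, "y": 0, "z": -0.9, "ax": 0, "ay": 0, "az": 0}], claw=0.1)

```text
time: 15.3
tcp_pos: [0.6111, 0.0975, 0.1074]
tool_rot: [-3.137, -0.072, -0.016]
wrist_force: [0.5, 0.8, 0.5]
grip_width: 0.0384
```

```bash
python3 plan.py "[(.495,-.02,.1,2.8),(.427,-.077,.06,-39.5)]"
```

```text
t 15.3 p [0.6111 0.0975 0.1074] yaw 2.61 tilt [ 0.01  -0.004 -1.   ] w 0.0384 F [0.5 0.8 0.5] j6 0.11 j1 0.15
(0.495, -0.02, 0.1, 2.8) calls 2 shift [-0.607  0.56   0.029] turn [-0.002 -0.005 -0.002]
(0.427, -0.077, 0.06, -39.5) calls 1 shift [-0.707  0.536  0.4  ] turn [0.    0.    0.369]
```

Floor contact at 7 N before release, which is good. Next the cello peg.

Call:
apply_moves(targets=[{"x": -0.3, "y": 0.3, "z": 0, "ax": 0, "ay": 0, "az": 0}, {"x": -0.607, "y": 0.56, "z": 0, "ax": 0, "ay": -0.005, "az": 0}, {"x": -0.607, "y": 0.56, "z": 0, "ax": 0, "ay": -0.005, "az": 0}])

```text
time: 15.6
tcp_pos: [0.5488, 0.0364, 0.1057]
tool_rot: [-3.138, -0.069, 0.007]
wrist_force: [-0.2, -0.0, 0.1]
grip_width: 0.0387
```

Call:
apply_moves(targets=[{"x": -0.3, "y": 0.3, "z": 0, "ax": 0, "ay": 0, "az": 0}, {"x": -0.607, "y": 0.56, "z": 0, "ax": 0, "ay": 0, "az": 0}, {"x": -0.607, "y": 0.56, "z": 0, "ax": 0, "ay": 0, "az": 0}])

```text
time: 15.9
tcp_pos: [0.4865, -0.024, 0.105]
tool_rot: [-3.138, -0.066, 0.014]
wrist_force: [0.3, 0.8, 0.1]
grip_width: 0.0385
```

Call:
apply_moves(targets=[{"x": -0.3, "y": 0.3, "z": 0, "ax": 0, "ay": 0, "az": 0.07}, {"x": -0.707, "y": 0.536, "z": 0, "ax": 0, "ay": 0, "az": 0.14}, {"x": -0.707, "y": 0.536, "z": 0, "ax": 0, "ay": 0, "az": 0.21}, {"x": -0.707, "y": 0.536, "z": 0.1, "ax": 0, "ay": 0, "az": 0.28}, {"x": -0.707, "y": 0.536, "z": 0.3, "ax": 0, "ay": 0, "az": 0.35}, {"x": -0.707, "y": 0.536, "z": 0.4, "ax": 0, "ay": 0, "az": 0.369}, {"x": -0.707, "y": 0.536, "z": 0.4, "ax": 0, "ay": 0, "az": 0.369}])

```text
time: 16.6
tcp_pos: [0.4176, -0.0801, 0.0642]
tool_rot: [2.952, -1.071, -0.017]
wrist_force: [-1.0, 0.1, 0.1]
grip_width: 0.0386
```

```bash
python3 plan.py "[(.427,-.077,.003,-39.5)]"
python3 - <<'E'
from h import *
a=grab('top')['color'][105:205,190:290];b=grab('scene')['color'][205:285,280:380]
cv2.imwrite('pics/c1.png',np.hstack([cv2.resize(a,(320,320)),cv2.resize(b,(400,320))]))
E
```

```text
t 16.6 p [ 0.4176 -0.0801  0.0642] yaw -39.88 tilt [-0.01   0.004 -1.   ] w 0.0386 F [-1.   0.1  0.1] j6 0.5 j1 -0.19
(0.427, -0.077, 0.003, -39.5) calls 1 shift [ 0.058 -0.087  0.611] turn [ 0.002  0.005 -0.003]
```

View pics/c1.png

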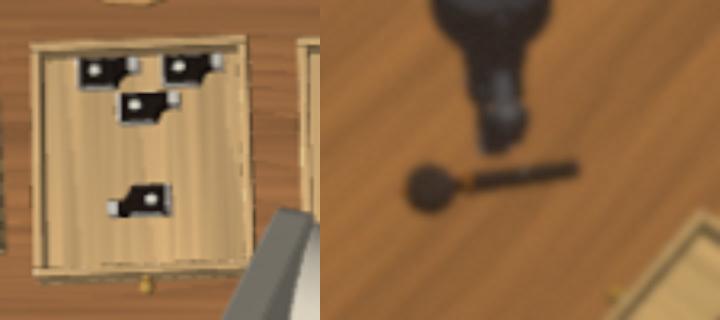

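The frog is placed correctly: left crop (145,200), along the tray's y and clear of the others. Down on the cello peg.

Call:
apply_moves(targets=[{"x": 0.058, "y": -0.087, "z": 0, "ax": 0.002, "ay": 0.005, "az": -0.003}, {"x": 0.058, "y": -0.087, "z": 0.2, "ax": 0.002, "ay": 0.005, "az": -0.003}, {"x": 0.058, "y": -0.087, "z": 0.4, "ax": 0.002, "ay": 0.005, "az": -0.003}, {"x": 0.058, "y": -0.087, "z": 0.56, "ax": 0.002, "ay": 0.005, "az": -0.003}, {"x": 0.058, "y": -0.087, "z": 0.6, "ax": 0.002, "ay": 0.005, "az": -0.003}, {"x": 0.058, "y": -0.087, "z": 0.615, "ax": 0.002, "ay": 0.005, "az": -0.003}, {"x": 0.058, "y": -0.087, "z": 0.615, "ax": 0.002, "ay": 0.005, "az": -0.003}])

```text
time: 17.4
tcp_pos: [0.4286, -0.0772, 0.0044]
tool_rot: [-2.958, 1.059, -0.004]
wrist_force: [0.5, 0.0, -0.1]
grip_width: 0.0387
```

Call:
apply_moves(targets=[{"x": 0, "y": 0, "z": 0, "ax": 0, "ay": 0, "az": 0}, {"x": 0, "y": 0, "z": 0, "ax": 0, "ay": 0, "az": 0}, {"x": 0, "y": 0, "z": 0, "ax": 0, "ay": 0, "az": 0}, {"x": 0, "y": 0, "z": 0, "ax": 0, "ay": 0, "az": 0}, {"x": 0, "y": 0, "z": 0, "ax": 0, "ay": 0, "az": 0}, {"x": 0, "y": 0, "z": 0, "ax": 0, "ay": 0, "az": 0}], claw=1)

```text
time: 18.0
tcp_pos: [0.4296, -0.0773, 0.0052]
tool_rot: [-2.957, 1.059, -0.007]
wrist_force: [0.7, -1.0, 6.9]
grip_width: 0.0117
```

```bash
python3 plan.py "[(.427,-.077,.08,-39.5),(.611,-.286,.08,-39.5),(.611,-.286,.08,3.5)]"
```

```text
t 18.0 p [ 0.4296 -0.0773  0.0052] yaw -39.4 tilt [ 0.004 -0.002 -1.   ] w 0.0117 F [ 0.7 -1.   6.9] j6 0.51 j1 -0.18
(0.427, -0.077, 0.08, -39.5) calls 1 shift [-0.019  0.012 -0.748] turn [-0.001 -0.002  0.001]
(0.611, -0.286, 0.08, -39.5) calls 3 shift [0.916 0.147 0.   ] turn [0. 0. 0.]
(0.611, -0.286, 0.08, 3.5) calls 1 shift [0. 0. 0.] turn [ 0.     0.    -0.375]
```

Call:
apply_moves(targets=[{"x": 0, "y": 0, "z": -0.2, "ax": 0, "ay": 0, "az": 0}, {"x": 0, "y": 0, "z": -0.45, "ax": 0, "ay": 0, "az": 0}, {"x": 0, "y": 0, "z": -0.75, "ax": 0, "ay": 0, "az": 0}, {"x": 0, "y": 0, "z": -0.75, "ax": 0, "ay": 0, "az": 0}])

```text
time: 18.4
tcp_pos: [0.4315, -0.0777, 0.0834]
tool_rot: [-2.956, 1.059, -0.017]
wrist_force: [0.1, 0.0, -0.4]
grip_width: 0.0116
```

Call:
apply_moves(targets=[{"x": 0.4, "y": 0.07, "z": 0, "ax": 0, "ay": 0, "az": 0}, {"x": 0.8, "y": 0.13, "z": 0, "ax": 0, "ay": 0, "az": 0}, {"x": 0.916, "y": 0.147, "z": 0, "ax": 0, "ay": 0, "az": 0}])

```text
time: 18.7
tcp_pos: [0.4961, -0.1497, 0.0846]
tool_rot: [-2.956, 1.06, -0.023]
wrist_force: [-0.0, -0.6, -0.0]
grip_width: 0.012
```

Call:
apply_moves(targets=[{"x": 0.4, "y": 0.07, "z": 0, "ax": 0, "ay": 0, "az": 0}, {"x": 0.8, "y": 0.13, "z": 0, "ax": 0, "ay": 0, "az": 0}, {"x": 0.916, "y": 0.147, "z": 0, "ax": 0, "ay": 0, "az": 0}])

```text
time: 19.0
tcp_pos: [0.5599, -0.2218, 0.0855]
tool_rot: [-2.956, 1.062, -0.027]
wrist_force: [-0.3, 0.5, -0.8]
grip_width: 0.0119
```

Call:
apply_moves(targets=[{"x": 0.4, "y": 0.07, "z": 0, "ax": 0, "ay": 0, "az": -0.07}, {"x": 0.8, "y": 0.13, "z": 0, "ax": 0, "ay": 0, "az": -0.14}, {"x": 0.89, "y": 0.147, "z": 0, "ax": 0, "ay": 0, "az": -0.21}, {"x": 0.89, "y": 0.147, "z": 0, "ax": 0, "ay": 0, "az": -0.28}, {"x": 0.89, "y": 0.147, "z": 0, "ax": 0, "ay": 0, "az": -0.35}, {"x": 0.89, "y": 0.147, "z": 0, "ax": 0, "ay": 0, "az": -0.375}, {"x": 0.89, "y": 0.147, "z": 0, "ax": 0, "ay": 0, "az": -0.375}])

```text
time: 19.7
tcp_pos: [0.6181, -0.2888, 0.0859]
tool_rot: [3.136, 0.095, 0.023]
wrist_force: [-0.3, -0.0, 0.6]
grip_width: 0.012
```

```bash
python3 plan.py "[(.611,-.288,.013,3.5)]"
python3 - <<'E'
from h import *
b=grab('scene')['color'][260:420,260:420]
cv2.imwrite('pics/c2.png',cv2.resize(b,(400,400)))
E
```

```text
t 19.7 p [ 0.6181 -0.2888  0.0859] yaw 3.49 tilt [ 0.014  0.005 -1.   ] w 0.012 F [-0.3 -0.   0.6] j6 -0.5 j1 -0.44
(0.611, -0.288, 0.013, 3.5) calls 1 shift [-0.081 -0.016  0.728] turn [ 0.002 -0.007 -0.   ]
```

View pics/c2.png

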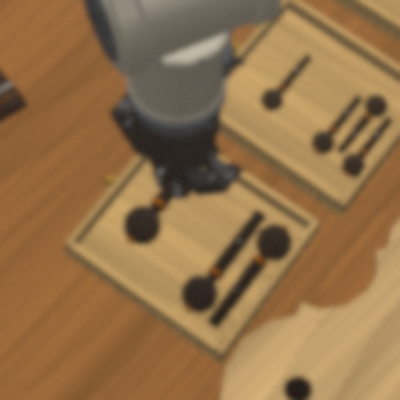

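The peg is over the cello tray (head at (143,225) in the crop). Lowering it and feeling for the floor.

Call:
apply_moves(targets=[{"x": -0.081, "y": -0.016, "z": 0.15, "ax": 0.002, "ay": -0.007, "az": 0}, {"x": -0.081, "y": -0.016, "z": 0.35, "ax": 0.002, "ay": -0.007, "az": 0}, {"x": -0.081, "y": -0.016, "z": 0.52, "ax": 0.002, "ay": -0.007, "az": 0}, {"x": -0.081, "y": -0.016, "z": 0.65, "ax": 0.002, "ay": -0.007, "az": 0}, {"x": -0.081, "y": -0.016, "z": 0.7, "ax": 0.002, "ay": -0.007, "az": 0}, {"x": -0.081, "y": -0.016, "z": 0.72, "ax": 0.002, "ay": -0.007, "az": 0}, {"x": -0.081, "y": -0.016, "z": 0.725, "ax": 0.002, "ay": -0.007, "az": 0}, {"x": -0.081, "y": -0.016, "z": 0.73, "ax": 0.002, "ay": -0.007, "az": 0}])

```text
time: 20.55
tcp_pos: [0.6118, -0.2884, 0.0136]
tool_rot: [3.139, 0.092, 0.003]
wrist_force: [0.1, -0.2, -0.3]
grip_width: 0.0118
```

Call:
apply_moves(targets=[{"x": 0, "y": 0, "z": 0.015, "ax": 0, "ay": 0, "az": 0}, {"x": 0, "y": 0, "z": 0.025, "ax": 0, "ay": 0, "az": 0}, {"x": 0, "y": 0, "z": 0.025, "ax": 0, "ay": 0, "az": 0}])

```text
time: 20.85
tcp_pos: [0.6123, -0.2887, 0.0122]
tool_rot: [3.138, 0.092, 0.005]
wrist_force: [-1.0, 0.4, 5.6]
grip_width: 0.0117
```

Touched down at 5.6 N. Releasing, then to the tailpiece.

Call:
apply_moves(targets=[{"x": 0, "y": 0, "z": 0, "ax": 0, "ay": 0, "az": 0}, {"x": 0, "y": 0, "z": 0, "ax": 0, "ay": 0, "az": 0}, {"x": 0, "y": 0, "z": 0, "ax": 0, "ay": 0, "az": 0}, {"x": 0, "y": 0, "z": -0.2, "ax": 0, "ay": 0, "az": 0}, {"x": 0, "y": 0, "z": -0.5, "ax": 0, "ay": 0, "az": 0}, {"x": 0, "y": 0, "z": -0.9, "ax": 0, "ay": 0, "az": 0}, {"x": 0, "y": 0, "z": -0.9, "ax": 0, "ay": 0, "az": 0}], claw=0.3)

```text
time: 21.55
tcp_pos: [0.6152, -0.29, 0.1078]
tool_rot: [3.134, 0.092, 0.016]
wrist_force: [0.3, -0.4, 0.2]
grip_width: 0.0295
```

```bash
python3 plan.py "[(.448,-.288,.1,3.5),(.3643,-.2869,.06,74.8)]"
```

```text
t 21.55 p [ 0.6152 -0.29    0.1078] yaw 3.37 tilt [ 0.01   0.006 -1.   ] w 0.0295 F [ 0.3 -0.4  0.2] j6 -0.5 j1 -0.44
(0.448, -0.288, 0.1, 3.5) calls 2 shift [-0.834 -0.059  0.03 ] turn [ 0.003 -0.005 -0.001]
(0.3643, -0.2869, 0.06, 74.8) calls 1 shift [-0.835 -0.062  0.4  ] turn [ 0.     0.    -0.622]
```

Call:
apply_moves(targets=[{"x": -0.4, "y": -0.03, "z": 0, "ax": 0, "ay": 0, "az": 0}, {"x": -0.834, "y": -0.059, "z": 0, "ax": 0.003, "ay": -0.005, "az": 0}, {"x": -0.834, "y": -0.059, "z": 0, "ax": 0.003, "ay": -0.005, "az": 0}], claw=-0.4)

```text
time: 21.85
tcp_pos: [0.5262, -0.2879, 0.1058]
tool_rot: [-3.138, -0.091, 0.008]
wrist_force: [0.2, 1.0, -0.2]
grip_width: 0.0597
```

Call:
apply_moves(targets=[{"x": -0.4, "y": -0.03, "z": 0, "ax": 0, "ay": 0, "az": 0}, {"x": -0.834, "y": -0.059, "z": 0, "ax": 0, "ay": 0, "az": 0}, {"x": -0.834, "y": -0.059, "z": 0, "ax": 0, "ay": 0, "az": 0}])

```text
time: 22.15
tcp_pos: [0.4373, -0.2854, 0.1051]
tool_rot: [-3.135, -0.088, 0.016]
wrist_force: [0.3, 0.1, 1.0]
grip_width: 0.0593
```

Call:
apply_moves(targets=[{"x": -0.4, "y": -0.03, "z": 0, "ax": 0, "ay": 0, "az": -0.07}, {"x": -0.8, "y": -0.062, "z": 0, "ax": 0, "ay": 0, "az": -0.14}, {"x": -0.8, "y": -0.062, "z": 0, "ax": 0, "ay": 0, "az": -0.21}, {"x": -0.8, "y": -0.062, "z": 0, "ax": 0, "ay": 0, "az": -0.28}, {"x": -0.8, "y": -0.062, "z": 0, "ax": 0, "ay": 0, "az": -0.35}, {"x": -0.8, "y": -0.062, "z": 0, "ax": 0, "ay": 0, "az": -0.42}, {"x": -0.8, "y": -0.062, "z": 0.1, "ax": 0, "ay": 0, "az": -0.49}, {"x": -0.8, "y": -0.062, "z": 0.2, "ax": 0, "ay": 0, "az": -0.56}, {"x": -0.8, "y": -0.062, "z": 0.4, "ax": 0, "ay": 0, "az": -0.622}, {"x": -0.8, "y": -0.062, "z": 0.4, "ax": 0, "ay": 0, "az": -0.622}, {"x": -0.8, "y": -0.062, "z": 0.4, "ax": 0, "ay": 0, "az": -0.622}])

```text
time: 23.25
tcp_pos: [0.3569, -0.2835, 0.0658]
tool_rot: [-2.495, -1.891, 0.008]
wrist_force: [0.1, -0.2, 0.3]
grip_width: 0.0599
```

```bash
python3 plan.py "[(.3643,-.2869,.003,74.8)]"
python3 - <<'E'
from h import *
a=grab('top')['color'][105:205,350:450];b=grab('scene')['color'][225:325,200:320]
cv2.imwrite('pics/t1.png',np.hstack([cv2.resize(a,(320,320)),cv2.resize(b,(384,320))]))
E
```

```text
t 23.25 p [ 0.3569 -0.2835  0.0658] yaw 74.3 tilt [ 0.002 -0.012 -1.   ] w 0.0599 F [ 0.1 -0.2  0.3] j6 -1.97 j1 -0.67
(0.3643, -0.2869, 0.003, 74.8) calls 1 shift [-0.014  0.088  0.627] turn [-0.006 -0.001 -0.004]
```

View pics/t1.png

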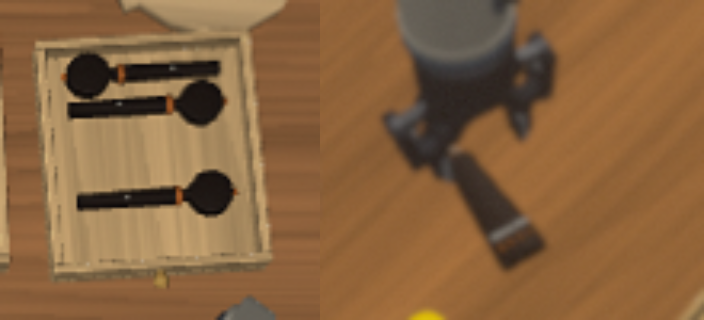

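The cello peg is placed correctly (left crop, row 195). Now the black tailpiece.

Call:
apply_moves(targets=[{"x": -0.014, "y": 0.088, "z": 0, "ax": -0.006, "ay": 0, "az": -0.004}, {"x": -0.014, "y": 0.088, "z": 0.2, "ax": -0.006, "ay": 0, "az": -0.004}, {"x": -0.014, "y": 0.088, "z": 0.4, "ax": -0.006, "ay": 0, "az": -0.004}, {"x": -0.014, "y": 0.088, "z": 0.55, "ax": -0.006, "ay": 0, "az": -0.004}, {"x": -0.014, "y": 0.088, "z": 0.61, "ax": -0.006, "ay": 0, "az": -0.004}, {"x": -0.014, "y": 0.088, "z": 0.63, "ax": -0.006, "ay": 0, "az": -0.004}, {"x": -0.014, "y": 0.088, "z": 0.63, "ax": -0.006, "ay": 0, "az": -0.004}])

```text
time: 24.05
tcp_pos: [0.3653, -0.2877, 0.0038]
tool_rot: [2.495, 1.907, 0.004]
wrist_force: [0.7, 0.2, 0.6]
grip_width: 0.0598
```

Call:
apply_moves(targets=[{"x": 0, "y": 0, "z": 0, "ax": 0, "ay": 0, "az": 0}, {"x": 0, "y": 0, "z": 0, "ax": 0, "ay": 0, "az": 0}, {"x": 0, "y": 0, "z": 0, "ax": 0, "ay": 0, "az": 0}, {"x": 0, "y": 0, "z": 0, "ax": 0, "ay": 0, "az": 0}, {"x": 0, "y": 0, "z": 0, "ax": 0, "ay": 0, "az": 0}, {"x": 0, "y": 0, "z": 0, "ax": 0, "ay": 0, "az": 0}], claw=1)

```text
time: 24.65
tcp_pos: [0.3659, -0.2882, 0.0049]
tool_rot: [2.494, 1.906, 0.005]
wrist_force: [-0.4, 1.0, 9.9]
grip_width: 0.0299
```

```bash
python3 plan.py "[(.3643,-.2869,.1,74.8),(.6,.28,.1,74.8),(.62,.297,.1,4.5)]"
```

```text
t 24.65 p [ 0.3659 -0.2882  0.0049] yaw 74.79 tilt [ 0.001  0.004 -1.   ] w 0.0299 F [-0.4  1.   9.9] j6 -1.98 j1 -0.67
(0.3643, -0.2869, 0.1, 74.8) calls 1 shift [ 0.009 -0.015 -0.951] turn [ 0.002 -0.    -0.   ]
(0.6, 0.28, 0.1, 74.8) calls 7 shift [0.87  0.113 0.   ] turn [0. 0. 0.]
(0.62, 0.297, 0.1, 4.5) calls 1 shift [0.216 0.148 0.   ] turn [0.    0.    0.613]
```

Gripped at 29.9 mm (again ~2 mm under the stated 32). Lifting, with a look before carrying.

Call:
apply_moves(targets=[{"x": 0, "y": 0, "z": -0.1, "ax": 0, "ay": 0, "az": 0}, {"x": 0, "y": 0, "z": -0.3, "ax": 0, "ay": 0, "az": 0}, {"x": 0, "y": 0, "z": -0.6, "ax": 0, "ay": 0, "az": 0}, {"x": 0, "y": 0, "z": -0.9, "ax": 0, "ay": 0, "az": 0}, {"x": 0, "y": 0, "z": -0.9, "ax": 0, "ay": 0, "az": 0}], newtons=60)

```text
time: 25.15
tcp_pos: [0.3675, -0.2897, 0.0988]
tool_rot: [2.488, 1.902, 0.007]
wrist_force: [-0.2, 0.5, -0.1]
grip_width: 0.0286
```

```bash
python3 plan.py "[(.6,.28,.1,74.8),(.62,.297,.1,4.5)]"
python3 - <<'E'
from h import *
b=grab('scene')['color'][195:325,180:320]
cv2.imwrite('pics/t2.png',cv2.resize(b,(430,400)))
E
```

```text
t 25.15 p [ 0.3675 -0.2897  0.0988] yaw 74.78 tilt [-0.002  0.01  -1.   ] w 0.0286 F [-0.2  0.5 -0.1] j6 -1.98 j1 -0.67
(0.6, 0.28, 0.1, 74.8) calls 7 shift [ 0.873  0.107 -0.002] turn [ 0.005  0.001 -0.   ]
(0.62, 0.297, 0.1, 4.5) calls 1 shift [0.216 0.148 0.   ] turn [0.    0.    0.613]
```

View pics/t2.png

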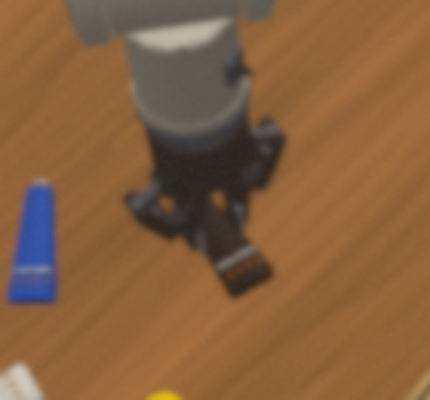

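The tailpiece is held level (scene crop (235,260)). Carrying it to the tailpiece tray.

Call:
apply_moves(targets=[{"x": 0.4, "y": 0.05, "z": 0, "ax": 0.005, "ay": 0, "az": 0}, {"x": 0.873, "y": 0.107, "z": 0, "ax": 0.005, "ay": 0, "az": 0}, {"x": 0.873, "y": 0.107, "z": 0, "ax": 0.005, "ay": 0, "az": 0}])

```text
time: 25.5
tcp_pos: [0.4004, -0.2037, 0.0965]
tool_rot: [-2.491, -1.91, 0.003]
wrist_force: [-0.9, 0.4, -0.1]
grip_width: 0.0279
```

Call:
apply_moves(targets=[{"x": 0.4, "y": 0.05, "z": 0, "ax": 0, "ay": 0, "az": 0}, {"x": 0.873, "y": 0.107, "z": 0, "ax": 0, "ay": 0, "az": 0}, {"x": 0.873, "y": 0.107, "z": 0, "ax": 0, "ay": 0, "az": 0}])

```text
time: 25.8
tcp_pos: [0.4343, -0.1185, 0.0958]
tool_rot: [-2.486, -1.915, 0.002]
wrist_force: [-0.1, -0.7, -0.9]
grip_width: 0.0285
```

Call:
apply_moves(targets=[{"x": 0.4, "y": 0.05, "z": 0, "ax": 0, "ay": 0, "az": 0}, {"x": 0.873, "y": 0.107, "z": 0, "ax": 0, "ay": 0, "az": 0}, {"x": 0.873, "y": 0.107, "z": 0, "ax": 0, "ay": 0, "az": 0}])

```text
time: 26.1
tcp_pos: [0.4684, -0.0338, 0.0955]
tool_rot: [-2.483, -1.919, 0.001]
wrist_force: [-0.7, -0.1, -0.6]
grip_width: 0.0282
```

Call:
apply_moves(targets=[{"x": 0.4, "y": 0.05, "z": 0, "ax": 0, "ay": 0, "az": 0}, {"x": 0.873, "y": 0.107, "z": 0, "ax": 0, "ay": 0, "az": 0}, {"x": 0.873, "y": 0.107, "z": 0, "ax": 0, "ay": 0, "az": 0}])

```text
time: 26.4
tcp_pos: [0.5028, 0.0507, 0.0954]
tool_rot: [-2.481, -1.922, -0.002]
wrist_force: [0.9, -0.3, -0.1]
grip_width: 0.0285
```

```bash
python3 plan.py "[(.6,.28,.1,74.8),(.62,.297,.1,4.5)]"
```

```text
t 26.4 p [0.5028 0.0507 0.0954] yaw 75.55 tilt [ 0.003 -0.002 -1.   ] w 0.0285 F [ 0.9 -0.3 -0.1] j6 -1.23 j1 0.1
(0.6, 0.28, 0.1, 74.8) calls 3 shift [ 0.821  0.123 -0.013] turn [-0.001 -0.001  0.007]
(0.62, 0.297, 0.1, 4.5) calls 1 shift [0.216 0.148 0.   ] turn [0.    0.    0.613]
```

Call:
apply_moves(targets=[{"x": 0.4, "y": 0.06, "z": 0, "ax": 0, "ay": 0, "az": 0}, {"x": 0.821, "y": 0.123, "z": 0, "ax": 0, "ay": 0, "az": 0}, {"x": 0.821, "y": 0.123, "z": 0, "ax": 0, "ay": 0, "az": 0}])

```text
time: 26.7
tcp_pos: [0.5373, 0.1293, 0.0953]
tool_rot: [-2.479, -1.925, -0.005]
wrist_force: [0.2, -0.1, -0.1]
grip_width: 0.0284
```

Call:
apply_moves(targets=[{"x": 0.4, "y": 0.06, "z": 0, "ax": 0, "ay": 0, "az": 0}, {"x": 0.821, "y": 0.123, "z": 0, "ax": 0, "ay": 0, "az": 0}, {"x": 0.821, "y": 0.123, "z": 0, "ax": 0, "ay": 0, "az": 0}])

```text
time: 27.0
tcp_pos: [0.5716, 0.2077, 0.0954]
tool_rot: [-2.478, -1.927, -0.008]
wrist_force: [-0.0, -0.5, -0.4]
grip_width: 0.028
```

Call:
apply_moves(targets=[{"x": 0.4, "y": 0.06, "z": 0, "ax": 0, "ay": 0, "az": 0.07}, {"x": 0.821, "y": 0.123, "z": 0, "ax": 0, "ay": 0, "az": 0.14}, {"x": 0.88, "y": 0.123, "z": 0, "ax": 0, "ay": 0, "az": 0.21}, {"x": 0.88, "y": 0.123, "z": 0, "ax": 0, "ay": 0, "az": 0.28}, {"x": 0.88, "y": 0.123, "z": 0, "ax": 0, "ay": 0, "az": 0.35}, {"x": 0.88, "y": 0.123, "z": 0, "ax": 0, "ay": 0, "az": 0.42}, {"x": 0.88, "y": 0.123, "z": 0, "ax": 0, "ay": 0, "az": 0.49}, {"x": 0.88, "y": 0.123, "z": 0, "ax": 0, "ay": 0, "az": 0.56}, {"x": 0.88, "y": 0.123, "z": 0, "ax": 0, "ay": 0, "az": 0.618}, {"x": 0.88, "y": 0.123, "z": 0, "ax": 0, "ay": 0, "az": 0.618}, {"x": 0.88, "y": 0.123, "z": 0, "ax": 0, "ay": 0, "az": 0.618}])

```text
time: 28.1
tcp_pos: [0.6051, 0.2883, 0.0954]
tool_rot: [-3.134, -0.139, -0.003]
wrist_force: [0.2, 0.2, -0.3]
grip_width: 0.0283
```

```bash
python3 plan.py "[(.622,.291,.014,4.5)]"
python3 - <<'E'
from h import *
b=grab('scene')['color'][140:260,410:530]
cv2.imwrite('pics/t3.png',cv2.resize(b,(400,400)))
E
```

```text
t 28.1 p [0.6051 0.2883 0.0954] yaw 5.07 tilt [ 0.002 -0.004 -1.   ] w 0.0283 F [ 0.2  0.2 -0.3] j6 0.35 j1 0.44
(0.622, 0.291, 0.014, 4.5) calls 1 shift [ 0.169 -0.009  0.814] turn [-0.002 -0.001  0.005]
```

View pics/t3.png

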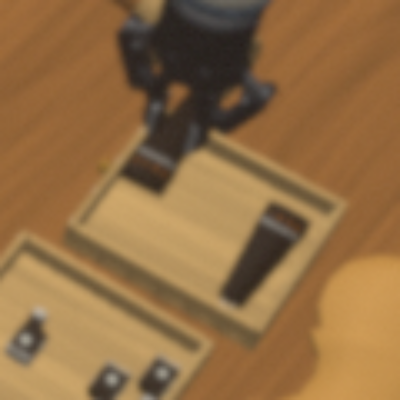

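The tailpiece is level above the near part of its tray (crop (170,150)). Lowering it.

Call:
apply_moves(targets=[{"x": 0.169, "y": -0.009, "z": 0.15, "ax": -0.002, "ay": 0, "az": 0.005}, {"x": 0.169, "y": -0.009, "z": 0.35, "ax": -0.002, "ay": 0, "az": 0.005}, {"x": 0.169, "y": -0.009, "z": 0.55, "ax": -0.002, "ay": 0, "az": 0.005}, {"x": 0.169, "y": -0.009, "z": 0.7, "ax": -0.002, "ay": 0, "az": 0.005}, {"x": 0.169, "y": -0.009, "z": 0.77, "ax": -0.002, "ay": 0, "az": 0.005}, {"x": 0.169, "y": -0.009, "z": 0.8, "ax": -0.002, "ay": 0, "az": 0.005}, {"x": 0.169, "y": -0.009, "z": 0.81, "ax": -0.002, "ay": 0, "az": 0.005}, {"x": 0.169, "y": -0.009, "z": 0.814, "ax": -0.002, "ay": 0, "az": 0.005}])

```text
time: 28.95
tcp_pos: [0.6225, 0.2916, 0.0149]
tool_rot: [-3.138, -0.124, -0.005]
wrist_force: [0.0, -0.2, -0.7]
grip_width: 0.0282
```

Call:
apply_moves(targets=[{"x": 0, "y": 0, "z": 0.015, "ax": 0, "ay": 0, "az": 0}, {"x": 0, "y": 0, "z": 0.025, "ax": 0, "ay": 0, "az": 0}, {"x": 0, "y": 0, "z": 0.025, "ax": 0, "ay": 0, "az": 0}])

```text
time: 29.25
tcp_pos: [0.6227, 0.2917, 0.0126]
tool_rot: [-3.138, -0.124, -0.006]
wrist_force: [-0.3, -0.3, -0.2]
grip_width: 0.0283
```

Call:
apply_moves(targets=[{"x": 0, "y": 0, "z": 0.01, "ax": 0, "ay": 0, "az": 0}, {"x": 0, "y": 0, "z": 0.02, "ax": 0, "ay": 0, "az": 0}, {"x": 0, "y": 0, "z": 0.02, "ax": 0, "ay": 0, "az": 0}])

```text
time: 29.55
tcp_pos: [0.6228, 0.2918, 0.0122]
tool_rot: [-3.138, -0.124, -0.006]
wrist_force: [-3.6, -1.4, 12.8]
grip_width: 0.028
```

Touched the floor at 12.8 N. Releasing, rising, and moving away to look.

Call:
apply_moves(targets=[{"x": 0, "y": 0, "z": -0.01, "ax": 0, "ay": 0, "az": 0}, {"x": 0, "y": 0, "z": -0.01, "ax": 0, "ay": 0, "az": 0}, {"x": 0, "y": 0, "z": -0.01, "ax": 0, "ay": 0, "az": 0}, {"x": 0, "y": 0, "z": -0.01, "ax": 0, "ay": 0, "az": 0}, {"x": 0, "y": 0, "z": -0.2, "ax": 0, "ay": 0, "az": 0}, {"x": 0, "y": 0, "z": -0.5, "ax": 0, "ay": 0, "az": 0}, {"x": 0, "y": 0, "z": -0.9, "ax": 0, "ay": 0, "az": 0}, {"x": 0, "y": 0, "z": -0.9, "ax": 0, "ay": 0, "az": 0}], claw=-0.1)

```text
time: 30.35
tcp_pos: [0.6256, 0.2932, 0.1077]
tool_rot: [-3.135, -0.124, -0.018]
wrist_force: [0.4, 0.7, 0.8]
grip_width: 0.0469
```

Call:
apply_moves(targets=[{"x": -0.4, "y": 0.4, "z": 0, "ax": 0, "ay": 0, "az": 0}, {"x": -0.9, "y": 0.8, "z": -0.2, "ax": 0, "ay": 0, "az": 0}, {"x": -0.9, "y": 0.8, "z": -0.2, "ax": 0, "ay": 0, "az": 0}])

```text
time: 30.65
tcp_pos: [0.5386, 0.2037, 0.1259]
tool_rot: [-3.136, -0.123, -0.014]
wrist_force: [-0.4, 1.1, 1.1]
grip_width: 0.0471
```

Call:
apply_moves(targets=[{"x": -0.4, "y": 0.4, "z": 0, "ax": 0, "ay": 0, "az": 0}, {"x": -0.9, "y": 0.8, "z": 0, "ax": 0, "ay": 0, "az": 0}, {"x": -0.9, "y": 0.8, "z": 0, "ax": 0, "ay": 0, "az": 0}, {"x": -0.9, "y": 0.8, "z": 0, "ax": 0, "ay": 0, "az": 0}])

```text
time: 31.05
tcp_pos: [0.4517, 0.1148, 0.1242]
tool_rot: [-3.137, -0.121, -0.009]
wrist_force: [0.2, -0.1, -0.2]
grip_width: 0.0467
```

```bash
python3 - <<'E'
from h import *
a=grab('top')['color'];b=grab('scene')['color']
cv2.imwrite('pics/e1.png',np.vstack([cv2.resize(a[100:260,60:500],(792,288)),cv2.resize(b[120:410,220:520],(310,300)).copy() if 0 else np.pad(cv2.resize(b[120:410,220:520],(310,300)),((0,0),(0,482),(0,0)))]))
from m import blob,axis,onplane
T=grab('top')
# lower-half dark blobs in trays: pose relative to tray estimate
for n,box,c,yaw in(('tail',(125,138,184,182),(.6527,.2953),4.5),('frog',(205,147,264,186),(.637,.105),2.8),('vio',(288,147,348,186),(.641,-.096),1.8),('cello',(368,150,430,184),(.641,-.290),3.5)):
    p=blob(T,box); P=onplane(T,p,.017)[:,:2]; m,a_=axis(P); t=np.radians(yaw); d=m-c
    print(n,len(p),'tray xy',np.round([d[0]*np.cos(t)+d[1]*np.sin(t),-d[0]*np.sin(t)+d[1]*np.cos(t)],4),'ang to tray y',round((np.degrees(np.arctan2(a_[1],a_[0]))-yaw)%180-90,1))
a0=cv2.imread('pics/top0.png').astype(int); 
for n,(x0,y0,x1,y1) in dict(bottle=(445,195,497,238),mallet=(62,160,108,262)).items(): print(n,'mean diff',np.abs(T['color'][y0:y1,x0:x1].astype(int)-a0[y0:y1,x0:x1]).mean().round(2))
E
python3 plan.py "[]"
```

```text
t 31.3 p [0.4563 0.1176 0.1249] yaw 4.51 tilt [ 0.01  -0.003 -1.   ] w 0.0469 F [-0.5  0.1  0.5] j6 0.17 j1 0.25Traceback (most recent call last):
  File "<stdin>", line 8, in <module>
  File "h.py", line 11, in onplane
    r=rays(f,px); return f['C']+r*((z-f['C'][2])/r[:,2])[:,None]
  File "h.py", line 8, in rays
    u=cv2.undistortPoints(np.array(px,float).reshape(-1,1,2),f['K'],f['d']).reshape(-1,2)
      ~~~~~~~~~~~~~~~~~~~^^^^^^^^^^^^^^^^^^^^^^^^^^^^^^^^^^^^^^^^^^^^^^^^^^
cv2.error: OpenCV(4.12.0) /io/opencv/modules/calib3d/src/undistort.dispatch.cpp:347: error: (-215:Assertion failed) CV_IS_MAT(_src) && CV_IS_MAT(_dst) && (_src->rows == 1 || _src->cols == 1) && (_dst->rows == 1 || _dst->cols == 1) && _src->cols + _src->rows - 1 == _dst->rows + _dst->cols - 1 && (CV_MAT_TYPE(_src->type) == CV_32FC2 || CV_MAT_TYPE(_src->type) == CV_64FC2) && (CV_MAT_TYPE(_dst->type) == CV_32FC2 || CV_MAT_TYPE(_dst->type) == CV_64FC2) in function 'cvUndistortPointsInternal'
```

View pics/e1.png

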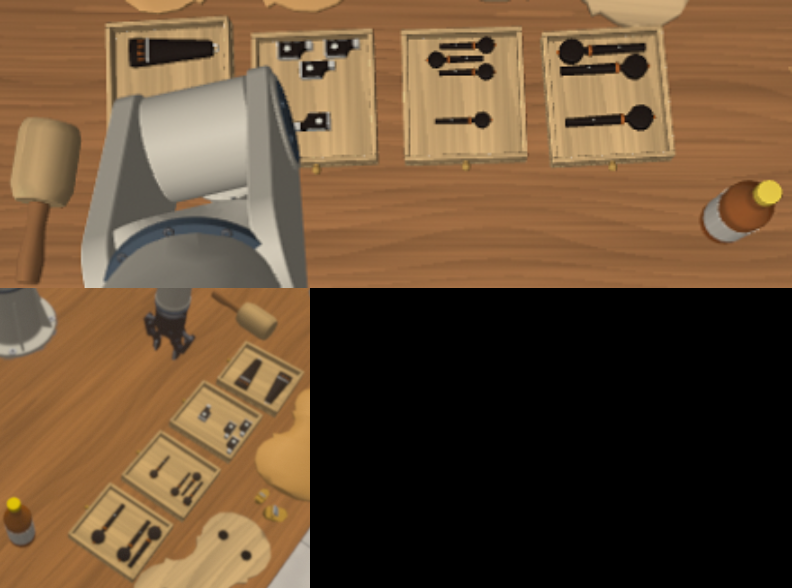

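All four fittings show in their trays in the scene view. The arm still hides the tailpiece from the top camera, so I'll move aside for a last measurement.

Call:
apply_moves(targets=[{"x": -0.3, "y": 0.4, "z": 0, "ax": 0, "ay": 0, "az": 0}, {"x": -0.3, "y": 0.9, "z": 0, "ax": 0, "ay": 0, "az": 0}, {"x": -0.3, "y": 0.9, "z": 0, "ax": 0, "ay": 0, "az": 0}])

```text
time: 31.6
tcp_pos: [0.434, 0.0219, 0.1243]
tool_rot: [-3.137, -0.119, -0.015]
wrist_force: [0.4, 0.4, 0.3]
grip_width: 0.0472
```

Call:
apply_moves(targets=[{"x": -0.1, "y": 0.4, "z": 0, "ax": 0, "ay": 0, "az": 0}, {"x": -0.1, "y": 0.9, "z": 0, "ax": 0, "ay": 0, "az": 0}, {"x": -0.1, "y": 0.9, "z": 0, "ax": 0, "ay": 0, "az": 0}, {"x": -0.1, "y": 0.9, "z": 0, "ax": 0, "ay": 0, "az": 0}])

```text
time: 32.0
tcp_pos: [0.4316, -0.0692, 0.1239]
tool_rot: [-3.137, -0.115, -0.016]
wrist_force: [0.2, 0.6, -0.2]
grip_width: 0.0467
```

Run:
```python
from m import *
a0=cv2.imread('pics/top0.png').astype(int)
for n,(x0,y0,x1,y1) in dict(bottle=(445,195,497,238),mallet=(62,160,108,262)).items(): print(n,'mean diff',np.abs(T['color'][y0:y1,x0:x1].astype(int)-a0[y0:y1,x0:x1]).mean().round(2))
for n,box,c,yaw in(('tail',(125,138,184,182),(.6527,.2953),4.5),('frog',(205,147,264,186),(.637,.105),2.8),('vio',(288,147,348,186),(.641,-.096),1.8),('cello',(368,148,430,184),(.641,-.290),3.5)):
    p=blob(T,box)
    if len(p)<20: print(n,'hidden',len(p)); continue
    P=onplane(T,p,.017)[:,:2]; m,a_=axis(P); t=np.radians(yaw); d=m-c
    print(n,len(p),'tray xy',np.round([d[0]*np.cos(t)+d[1]*np.sin(t),-d[0]*np.sin(t)+d[1]*np.cos(t)],4),'ang to tray y',round((np.degrees(np.arctan2(a_[1],a_[0]))-yaw)%180-90,1))
cv2.imwrite('pics/e2.png',cv2.resize(T['color'][100:200,60:280],(792,360)))
```

```text
bottle mean diff 1.03
mallet mean diff 1.06
tail 557 tray xy [-0.033 -0.003] ang to tray y -0.2
frog 95 tray xy [-0.031   0.0021] ang to tray y 13.9
vio 31 tray xy [-0.0274 -0.0259] ang to tray y -16.1
cello 311 tray xy [-0.0296 -0.0126] ang to tray y 1.2
```

View pics/e2.png

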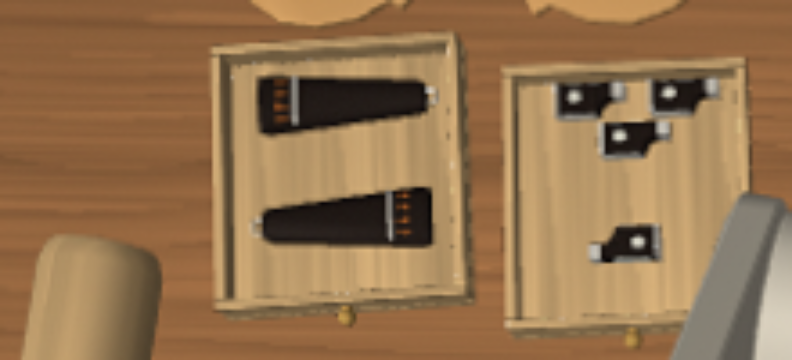

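Everything lies in place. The frog's 13.9° is the tongue's ~11° pull on the principal axis, and the violin peg is half hidden by the arm here but was seen parallel in the two views before. Handing in.

```bash
python3 -c "
from h import *
print(ticket.job_done())"
```

```text
the job is handed in; nothing more can be done
None
```

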